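# Pin the heat-sink plate pack in its jig

## Robot

A 6-joint arm with a two-finger parallel gripper is mounted at the origin on the work surface. World frame = base frame: x ahead of the robot, y to its left, z up, the work surface at z = 0. Lengths are in mm, angles in rad, forces in N, time in s.
With the tool pointing down it reaches from about 275 to 750 mm from the base axis. Payload 10.2 kg.
Tool frame: the origin (TCP) lies midway between the tips of the shut fingers; the grasp point (between the pads) lies grasp_offset behind it (grasp_offset is the distance from the TCP to the grasp point, in mm); x points along the fingers, z is the direction in which the jaws open and shut, and the axes are right-handed (so a half turn about x gives the same grasp; the last joint's range is limited). The gripper opens to 85 mm and grips with 20 to 120 N. Pads are 22 mm wide; open, the fingers measure 114 mm over their backs; the gripper's body (76 mm by 85 mm) begins 54 mm behind the grasp point. The pads swing forward as they close: fully open they stand 13 mm farther back than shut.
Start: joints at [-1.429, 0.313, 1.498, -0, 1.331, -0.223], TCP at [187.288, -490.463, 231.294] pointing down, gripper open.
Joint ranges: [-2.94, 2.94], [-0.97, 2.17], [0.19, 2.56], [-1.23, 4.37], [0.02, 3.11], [-2.88, 2.88]. Speed limits (rad/s): [2.39, 2.39, 3.01, 3.14, 3.14, 3.14].

## Interface

Orientations are given as a unit quaternion [w, x, y, z].
In Python, from rig import sense, capture, calibration, finish_job, grasp_offset gives the robot as it stands.
- The arm moves only by the shell command python3 -m jog 'ROWS' [FORCE]. ROWS is JSON, a list of rows, each an object with "linear": the shift along the tool's x, y, z scaled (see below), a list of three; "rotation": the turn, a rotation vector about the tool's x, y, z scaled (see below), a list of three; "grip": the finger opening in mm, from 0 to 85.4. A call has 1 to 20 rows; each row is the pose to reach, as a shift and turn from the pose measured when the call began, along the tool's axes at that moment; what a row does not reach only later rows make up. The controller multiplies each number of a shift by 0.3 m and each number of a turn by 0.5 rad. A row lasts 1/12 s, in which the tool goes at most 41.7 mm and 7.16 degrees, less where a joint would pass 70% of its speed; a pose out of reach is approached as far as the arm can. A call with a number of a shift or a turn outside -1 to 1 is refused whole. A call with a gripper value outside its range is refused whole. The fingers move at their own pace and stop on an object; FORCE is the grip in N (left out, the last holds). Time passes only in rows, so rows that repeat a pose let the fingers close. It gives the time, the measured TCP pose, the force and the opening at its end, in the units of the state.
- sense(): the state, without advancing time (a new reading comes with each control period).
- capture(name): name is "scene" or "top" or "wrist"; returns (picture, depth): 420x560x3 uint8, red, green, blue; 420x560 float32, mm along the optical axis (not along the pixel's ray), 0 where there is no reading.
- calibration(name): a dict with "intrinsics" (3x3 intrinsics, pixels), "world_from_camera" (4x4, takes a point from camera to world coordinates). Camera axes: x right, y up, looking along -z (the intrinsics and any distortion apply to the point x, -y, -z); pixel columns grow to the right and rows downward; lengths in mm; the calibration is good to about 2 mm. The wrist camera is an equidistant fisheye: a pixel r from the principal point sees the ray r / f radians off the axis. A picture is of the moment at which its call begins: read the wrist's pose just before it. calibration takes no time and is no camera call; for the wrist camera it gives the pose at the moment of the call.
- finish_job(): hands the job in, once; it reports no verdict.
The state is a dict: "time_s": time; "joints": joint angles; "dq": joint speeds; "tau": joint torques, N m; "eef_pos": TCP position; "ee_rot": TCP orientation; "force": force on the tool from outside, world axes, zero at the start; "wrist_torque": the same for the moment, N m; "grip_width": opening from 0.0 (shut) to 1.0 (fully open).
Only numpy, scipy, OpenCV 4.12 (cv2) and the standard library are available. Lean on these libraries where they do the work, as an engineer would, in place of code of your own. Each camera call takes 0.05 s, during which the arm holds its last target.

## Task

Three loose heat-sink plates lie askew on the nest of the assembly jig: slide the pack gently home against both of the nest's stops so that the holes line up, then take the longer of the two pins from the wooden stand and pass it down through all three plates into the hole in the nest, until its collar rests on the top plate. Feel your way, without forcing anything against the jig, let go of the pin, and leave the short pin and everything else where it is.

Things in the scene. Friction and masses are not known exactly. Their poses are not given: they have to be found in the camera images.
- jig: Fixed assembly jig: dark steel base plate 160 x 160 x 10 mm; origin: centre of its underside, on the table. A black nest is bolted onto it in slots, square to it, but up to 8 mm either way in jig x and in y from its drawn place: find it by feel. It bears a total load of 40 N at most. Nest floor: 40 mm above the table, from 28 mm on the -x, -y side of its hole, so plates overhang there.
- drawn_hole (a point): Drawn place, fixed to the jig, of the mouth of the nest's upright hole (12.2 mm wide, 26 mm deep, hidden under the pack); the true one is shifted with the nest. The hole is exactly 30 mm from the inner faces of both stops, so plates lying against both have their holes above it. The plates start 3 to 27 mm short of it, towards jig -x and -y, up to 0.12 rad askew.
- drawn_stop_x (a point): Drawn place, fixed to the jig, of the top middle of the inner face of the aluminium stop on the nest's +x side; the true one is shifted with the nest. The face runs 80 mm along jig y, faces -x and is 22 mm high, up to 62 mm above the table; the stop is 14 mm thick.
- drawn_stop_y (a point): The same for the like stop on the nest's +y side: its inner face runs 80 mm along jig x and faces -y.
- plate_low_hole (a point): Lowest plate of the pack, bare aluminium, lying loose on the nest floor, 80 g. Square, 60 x 60 x 8 mm, with one 11.6 mm through hole in its centre; this point is the centre of the hole, half-way through the plate; z up, x and y along the plate's sides.
- plate_mid_hole (a point): Middle plate of the pack, grey plastic insulator, lying loose on the lowest, 50 g. Square, 60 x 60 x 8 mm, with one 11.6 mm through hole in its centre; this point is the centre of the hole, half-way through the plate; z up, x and y along the plate's sides.
- plate_top_hole (a point): Top plate of the pack, aluminium with thin dark grooves, lying loose on the middle one; its upper face is 64 mm above the table; 80 g. Square, 60 x 60 x 8 mm, with one 11.6 mm through hole in its centre; this point is the centre of the hole, half-way through the plate; z up, x and y along the plate's sides.
- stand: The fixed wooden pin stand, 50 (x) x 120 (y) x 36 mm; origin at the centre of its underside. Two upright holes, 30 mm deep, at y = -32 and +32 mm in its frame, each with a steel pin standing in it.
- pin_long_grip (a point): The long steel pin, standing upright in one of the stand's holes, 14 mm taller than the short one. From the bottom: a round shank 10 mm in diameter and 46 mm long, its last 5 mm tapered to 6 mm; a collar 20 mm in diameter, 4 mm thick; a round grip 14 mm in diameter and 44 mm tall. This point is the centre of the grip on the pin's axis: 26 mm above the collar's underside, 72 mm above the tip; z up along the pin. 90 g.
- pin_short_grip (a point): The short pin, to be left in the stand: like the long one, but with a 32 mm shank. This point is the centre of its grip.
- cup_near: Brown paper cup, 72 mm wide, 85 mm tall, bystander; origin at the centre of its bottom.
- pliers: Small pliers lying on the table, bystander; origin under the joint.

How it is judged:
By the outcome, as a careful person would: the job done as asked, in the order asked, and still so for the second after the job is handed in, with the robot touching nothing.
It also fails if it takes over 72 s, if anything falls off the work surface, if the arm or the gripper's body presses on something with over 40 N, if the wrist force passes 120 N, or if a joint passes its speed limit or range.

## Working session

There is one attempt and no reset: what is moved stays moved. The work goes in short steps, Python scripts to look and compute and a shell command to move; the robot and the scene stay as the last step left them, time stands still between calls to the robot, and variables do not carry over. Pictures are saved under pics/ and viewed, and the job is handed in when it is done.

```bash
ls -la; mkdir -p pics; python3 - <<'E'
from rig import sense,capture,calibration,grasp_offset
import cv2,numpy as np
print(grasp_offset, sense())
for n in ["scene","top","wrist"]:
    c=calibration(n); print(n,c)
    p,d=capture(n); np.savez(f"pics/{n}0.npz",p=p,d=d,K=c["intrinsics"],T=c["world_from_camera"])
    cv2.imwrite(f"pics/{n}0.png",p[:,:,::-1])
print(sense()["time_s"])
E
```

```text
total 12
drwxr-xr-x  3 agent agent 4096 Dec  5 22:35 .
drwxr-xr-x 23 root  root  4096 Dec  5 22:35 ..
drwxr-xr-x  2 agent agent 4096 Dec  5 22:35 pics
18.700000000000003 {'time_s': 0.0, 'joints': array([-1.42941079e+00,  3.13447379e-01,  1.49846893e+00,  1.69206710e-06,
        1.33100321e+00, -2.23402716e-01]), 'dq': array([ 4.32636831e-04, -1.69079877e-04, -1.29957325e-05,  2.08506673e-04,
       -3.21662064e-04, -4.27711340e-04]), 'tau': array([ 1.52489891e-03, -4.12260354e+01, -2.59741884e+01, -2.79255062e-05,
        4.15186136e-03,  7.76182745e-07]), 'eef_pos': array([ 187.24324837, -490.1854142 ,  230.72443184]), 'ee_rot': array([ 0.58208076,  0.40135934,  0.58271558, -0.40066847]), 'force': array([ 0.48310358,  0.67073733, -0.44704517]), 'wrist_torque': array([ 0.04435612, -0.04074631, -0.02278696]), 'grip_width': 1.0007983964602214}
scene {'intrinsics': array([[467.92672406,   0.        , 276.65619548],
       [  0.        , 467.92672406, 210.0862177 ],
       [  0.        ,   0.        ,   1.        ]]), 'world_from_camera': array([[-8.07412844e-01, -3.75919633e-01,  4.5471
[... 673 characters left out ...]
5755e-03,  7.77917530e-02,  9.96952540e-01,
         1.34906175e+03],
       [ 0.00000000e+00,  0.00000000e+00,  0.00000000e+00,
         1.00000000e+00]])}
wrist {'intrinsics': array([[325.1922621 ,   0.        , 282.68063358],
       [  0.        , 325.1922621 , 211.80510222],
       [  0.        ,   0.        ,   1.        ]]), 'world_from_camera': array([[ 3.57344103e-01,  8.92989464e-01,  2.73632982e-01,
         2.56682462e+02],
       [-9.33972690e-01,  3.41806033e-01,  1.04228836e-01,
        -4.63365569e+02],
       [-4.54151333e-04, -2.92811292e-01,  9.56170142e-01,
         3.72452920e+02],
       [ 0.00000000e+00,  0.00000000e+00,  0.00000000e+00,
         1.00000000e+00]])}
0.15
```

View pics/scene0.png

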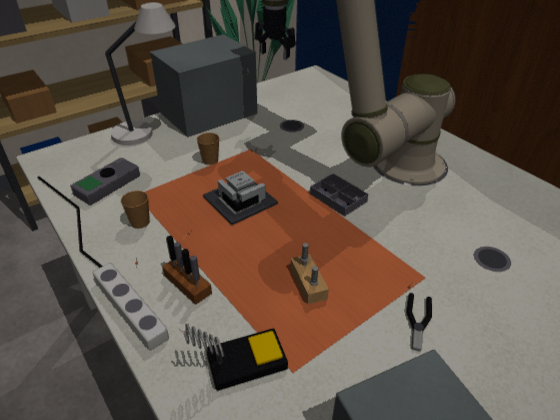

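View pics/top0.png

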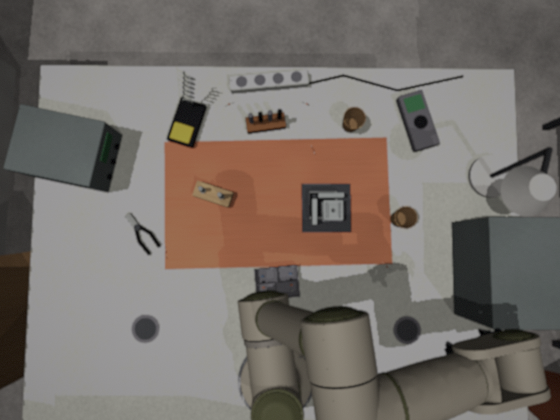

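View pics/wrist0.png

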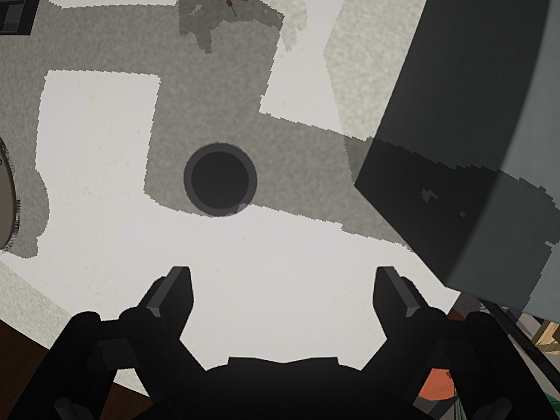

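Top view: jig at px (326,208), wooden stand at (214,193), near cup at (404,217), pliers at (143,233). Zooming in and measuring.

```bash
cat > h.py <<'E'
import numpy as np,cv2
from scipy.spatial.transform import Rotation as R
def ray(K,T,u,v,fish=False):
    x=(np.asarray(u,float)-K[0,2]);y=(np.asarray(v,float)-K[1,2])
    f=K[0,0]
    if fish:
        r=np.hypot(x,y)+1e-9; th=r/f
        d=np.stack([np.sin(th)*x/r,-np.sin(th)*y/r,-np.cos(th)],-1)
    else: d=np.stack([x/f,-y/f,-np.ones_like(x)],-1)
    return T[:3,3],d@T[:3,:3].T
def onplane(K,T,u,v,z,fish=False):
    o,d=ray(K,T,u,v,fish); s=(z-o[2])/d[...,2]; return o+d*s[...,None]
def cloud(K,T,D,fish=False):
    v,u=np.mgrid[:D.shape[0],:D.shape[1]]
    o,d=ray(K,T,u,v,fish)
    T=np.asarray(T); dz=-(d@T[:3,2])  # component along -z cam
    return o+d*(D/np.where(abs(dz)<1e-6,1,dz))[...,None]
def proj(K,T,P,fish=False):
    q=(np.asarray(P,float)-T[:3,3])@T[:3,:3]; x,y,z=q[...,0],-q[...,1],-q[...,2]
    if fish:
        r=np.hypot(x,y)+1e-9; th=np.arctan2(r,z); return np.stack([K[0,2]+K[0,0]*th*x/r,K[1,2]+K[0,0]*th*y/r],-1)
    return np.stack([K[0,2]+K[0,0]*x/z,K[1,2]+K[0,0]*y/z],-1)
def load(n):
    a=np.load(f"pics/{n}.npz"); return a["p"],a["d"],a["K"],a["T"]
def todelta(dw,quat):
    "world vector (mm) -> tool-scaled linear"
    w,x,y,z=quat; return R.from_quat([x,y,z,w]).inv().apply(dw)/300
E
python3 - <<'E'
from h import *
p,d,K,T=load("top0")
for n,s in (("jig",(290,170,80,76)),("st",(180,165,70,60))):
    x,y,w,h=s; c=p[y:y+h,x:x+w,::-1]; cv2.imwrite(f"pics/t_{n}.png",cv2.resize(c,None,fx=7,fy=7,interpolation=cv2.INTER_CUBIC))
C=cloud(K,T,d)
for u,v in [(326,208),(333,209),(350,230),(214,193),(226,196),(202,190),(404,217),(250,160)]: print(u,v,C[v,u].round(1))
p,d,K,T=load("scene0")
c=p[140:310,170:350,::-1]; cv2.imwrite("pics/s_z.png",cv2.resize(c,None,fx=3.5,fy=3.5,interpolation=cv2.INTER_CUBIC))
C=cloud(K,T,d)
for u,v in [(250,200),(240,180),(310,275),(305,245),(314,268)]: print(u,v,C[v,u].round(1))
E
```

```text
326 208 [ 545.  -152.5   67. ]
333 209 [ 543.1 -176.1   55.2]
350 230 [ 479.2 -238.9    4.4]
214 193 [593.  202.   39.2]
226 196 [584.4 164.2  33.1]
202 190 [596.5 233.   83. ]
404 217 [ 522.9 -415.3    7.3]
250 160 [708.8  90.3   1. ]
250 200 [ 549.  -104.9   34.5]
240 180 [ 534.5 -177.9   55.1]
310 275 [593.1 216.3  35.9]
305 245 [582.7 180.5  99.9]
314 268 [603.2 239.2  85.8]
```

View pics/t_jig.png

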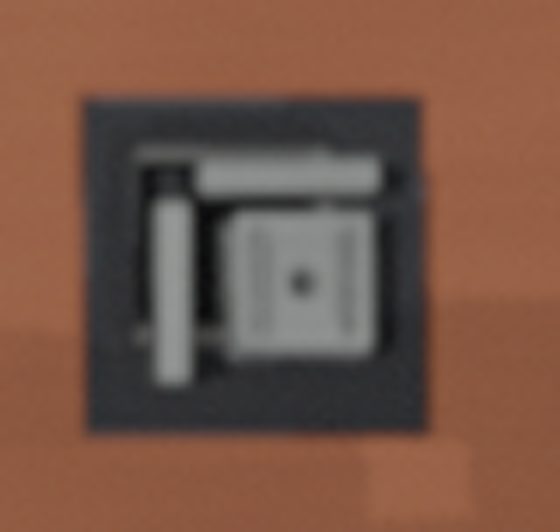

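View pics/s_z.png

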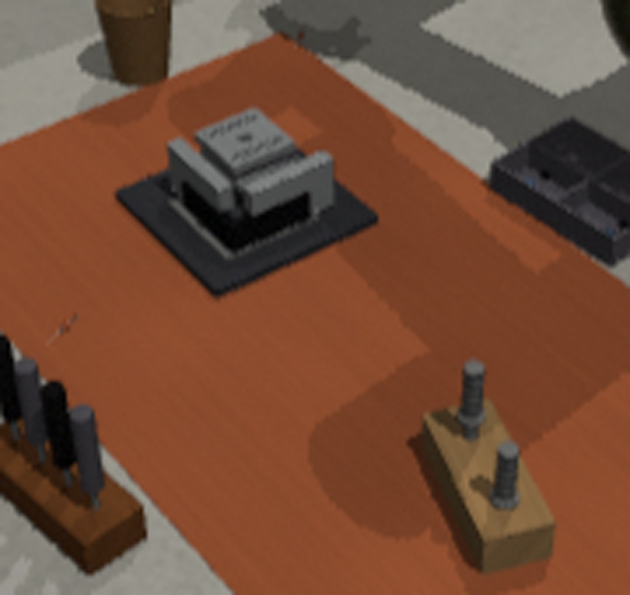

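```bash
python3 - <<'E'
from h import *
from rig import sense
p,d,K,T=load("top0")
hsv=cv2.cvtColor(p,cv2.COLOR_RGB2HSV)
sub=hsv[165:245,285:370]
m=((sub[...,1]<110)).astype(np.uint8)*255
m=cv2.morphologyEx(m,cv2.MORPH_OPEN,np.ones((3,3)))
cs,_=cv2.findContours(m,cv2.RETR_EXTERNAL,cv2.CHAIN_APPROX_NONE); c=max(cs,key=cv2.contourArea)
r=cv2.minAreaRect(c.astype(np.float32)+[285,165]); b=cv2.boxPoints(r); print(r)
W=onplane(K,T,b[:,0],b[:,1],10.); print(W.round(1), W.mean(0).round(1)); print([np.degrees(np.arctan2(*(W[(i+1)%4]-W[i])[1::-1])).round(2) for i in range(4)])
# pins: depth tops
C=cloud(K,T,d); 
for n in("top0","scene0"):
    p,d,K,T=load(n); C=cloud(K,T,d).reshape(-1,3)
    for lo,hi in((92,106),(80,90)):
        q=C[(abs(C[:,0]-590)<60)&(abs(C[:,1]-200)<60)&(C[:,2]>lo)&(C[:,2]<hi)]
        print(n,lo,len(q),q.mean(0).round(1) if len(q) else 0, q.max(0) if len(q) else 0)
s=sense();w,x,y,z=s["ee_rot"];print(R.from_quat([x,y,z,w]).as_matrix().round(3))
E
```

```text
Traceback (most recent call last):
cv2.error: OpenCV(4.12.0) /io/opencv/modules/imgproc/src/convhull.cpp:143: error: (-215:Assertion failed) total >= 0 && (depth == CV_32F || depth == CV_32S) in function 'convexHull'
```

View pics/t_st.png

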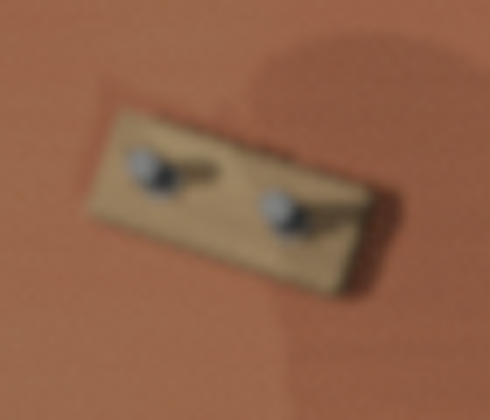

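```bash
python3 - <<'E'
from h import *
from rig import sense
p,d,K,T=load("top0")
hsv=cv2.cvtColor(p,cv2.COLOR_RGB2HSV)
sub=hsv[165:245,285:370]
m=((sub[...,1]<110)).astype(np.uint8)*255
m=cv2.morphologyEx(m,cv2.MORPH_OPEN,np.ones((3,3)))
cs,_=cv2.findContours(m,cv2.RETR_EXTERNAL,cv2.CHAIN_APPROX_NONE); c=max(cs,key=cv2.contourArea)
r=cv2.minAreaRect((c+np.array([285,165])).astype(np.float32)); b=cv2.boxPoints(r); print(r)
W=onplane(K,T,b[:,0],b[:,1],10.); print(W.round(1), W.mean(0).round(1)); print([np.degrees(np.arctan2(*(W[(i+1)%4]-W[i])[1::-1])).round(2) for i in range(4)])
for n in("top0","scene0"):
    p,d,K,T=load(n); C=cloud(K,T,d).reshape(-1,3)
    for lo,hi in((92,106),(80,90)):
        q=C[(abs(C[:,0]-590)<60)&(abs(C[:,1]-200)<60)&(C[:,2]>lo)&(C[:,2]<hi)]
        print(n,lo,len(q),q.mean(0).round(1) if len(q) else 0, q.max(0) if len(q) else 0)
s=sense();w,x,y,z=s["ee_rot"];print(R.from_quat([x,y,z,w]).as_matrix().round(3))
E
```

```text
((325.9999694824219, 207.49998474121094), (47.99999237060547, 48.99999237060547), 0.0)
[[ 471.4  -81.7   10. ]
 [ 631.9  -81.5   10. ]
 [ 633.2 -238.9   10. ]
 [ 472.5 -237.8   10. ]] [ 552.3 -160.    10. ]
[np.float64(0.1), np.float64(-89.55), np.float64(179.58), np.float64(90.41)]
top0 92 18 [580.9 177.3 100.1] [586.39321691 183.96230683 105.90219588]
top0 80 21 [595.3 226.   85.8] [605.34294976 245.76243994  89.73307981]
scene0 92 31 [583.6 180.5  97.5] [589.73268673 186.95156874 101.16970548]
scene0 80 46 [596.8 220.1  84.8] [609.02532068 248.20370054  89.91460732]
[[-0.     0.934  0.357]
 [ 0.001  0.357 -0.934]
 [-1.     0.    -0.001]]
```

```bash
python3 -m jog '[{"linear":[0.067,0.657,-0.32],"rotation":[0.733,0,0],"grip":85},{"linear":[0.067,0.657,-0.32],"rotation":[0.733,0,0],"grip":30},{"linear":[0.067,0.657,-0.32],"rotation":[0.733,0,0],"grip":0},{"linear":[0.067,0.657,-0.32],"rotation":[0.733,0,0],"grip":0},{"linear":[0.067,0.657,-0.32],"rotation":[0.733,0,0],"grip":0},{"linear":[0.067,0.657,-0.32],"rotation":[0.733,0,0],"grip":0},{"linear":[0.067,0.657,-0.32],"rotation":[0.733,0,0],"grip":0},{"linear":[0.067,0.657,-0.32],"rotation":[0.733,0,0],"grip":0}]' 20; python3 - <<'E'
from h import *
from rig import sense
s=sense();print(s["joints"].round(2),s["force"]);w,x,y,z=s["ee_rot"];print(R.from_quat([x,y,z,w]).as_matrix().round(3))
print(todelta(np.array([480,-165,190])-s["eef_pos"],s["ee_rot"]))
E
```

```text
time_s: 0.82
eef_pos: [337.5, -329.7, 210.8]
ee_rot: [0.5, 0.5, 0.5, -0.5]
force: [-0.5, 0.6, 0.3]
grip_width: 0.008
[-1.02  0.21  1.68  0.    1.25  0.55] [-0.48061484  0.60135514  0.26392891]
[[-0.     1.     0.   ]
 [ 0.001  0.    -1.   ]
 [-1.    -0.    -0.001]]
[ 0.06975837  0.47515199 -0.54864328]
```

```bash
python3 -m jog '[{"linear":[0.07,0.475,-0.549],"rotation":[0,0,0],"grip":0},{"linear":[0.07,0.475,-0.549],"rotation":[0,0,0],"grip":0},{"linear":[0.07,0.475,-0.549],"rotation":[0,0,0],"grip":0},{"linear":[0.07,0.475,-0.549],"rotation":[0,0,0],"grip":0},{"linear":[0.07,0.475,-0.549],"rotation":[0,0,0],"grip":0},{"linear":[0.07,0.475,-0.549],"rotation":[0,0,0],"grip":0},{"linear":[0.07,0.475,-0.549],"rotation":[0,0,0],"grip":0},{"linear":[0.07,0.475,-0.549],"rotation":[0,0,0],"grip":0}]'; cat > snap.py <<'E'
import sys
from h import *
from rig import sense,capture,calibration
n,cam=sys.argv[1],sys.argv[2]
s=sense(); c=calibration(cam); p,d=capture(cam)
np.savez(f"pics/{n}.npz",p=p,d=d,K=c["intrinsics"],T=c["world_from_camera"]); cv2.imwrite(f"pics/{n}.png",p[:,:,::-1])
print(s["time_s"],s["eef_pos"].round(1),s["force"].round(2),s["joints"].round(2))
E
python3 snap.py w1 wrist
```

```text
time_s: 1.48
eef_pos: [479.7, -165.9, 189.8]
ee_rot: [0.5, 0.5, 0.501, -0.5]
force: [0.0, -1.0, 0.4]
grip_width: 0.0
1.4833 [ 479.7 -165.9  189.8] [ 0.01 -0.96  0.42] [-0.56  0.31  1.61  0.    1.22  1.01]
```

View pics/w1.png

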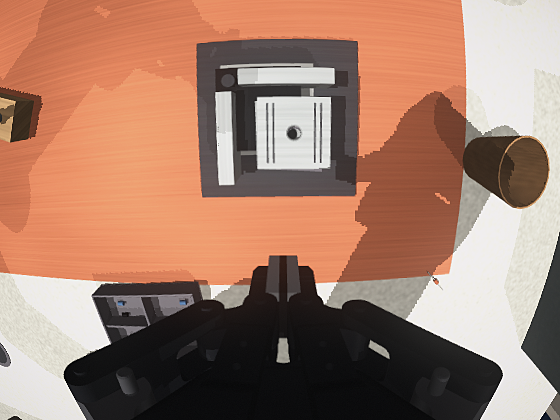

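The wrist view shows the pack (hole at px 293,133), the x stop bar (top, ~238–335 × 76) and the y stop bar (left, ~225 × 92–185). Enlarging to read edges.

```bash
python3 - <<'E'
from h import *
p,d,K,T=load("w1")
cv2.imwrite("pics/w1z.png",cv2.resize(p[30:210,190:370,::-1],None,fx=3.3,fy=3.3,interpolation=cv2.INTER_CUBIC))
C=cloud(K,T,d,True)
for u,v in [(293,150),(225,140),(290,76),(348,180),(400,60)]: print(u,v,C[v,u].round(1))
E
```

```text
293 150 [ 524.9 -174.1   61.5]
225 140 [ 533.7 -117.2   60.3]
290 76 [ 586.4 -171.4   62.9]
348 180 [ 489.3 -232.3    9.6]
400 60 [ 617.4 -287.     1.3]
```

View pics/w1z.png

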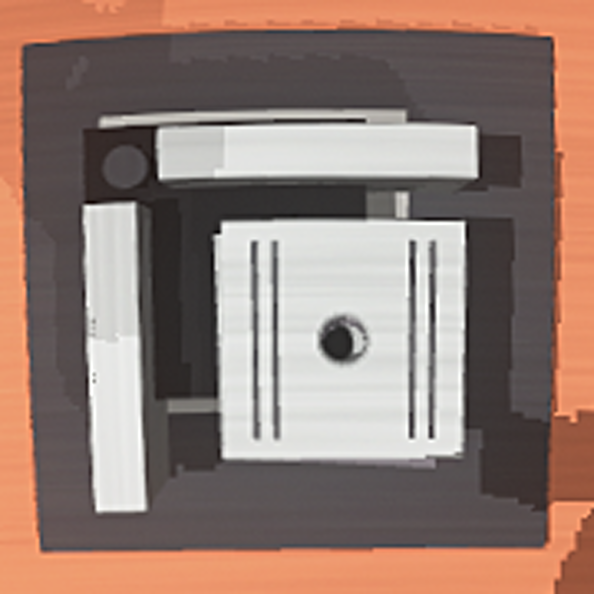

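```bash
python3 - <<'E'
from h import *
p,d,K,T=load("w1")
def P(l,z): 
    l=np.array(l,float); return onplane(K,T,190+l[:,0]/3.3,30+l[:,1]/3.3,z,True).round(1)
print("plate",P([(222,222),(466,222),(463,454),(222,460),(344,339)],64.))
print("sx",P([(160,179),(478,181)],62.)); print("sy",P([(137,203),(147,510)],62.))
print("sxfoot",P([(160,185),(478,189)],40.))
j=P([(22,45),(553,38),(547,548),(40,551)],10.);print("jig",j,j.mean(0))
E
```

```text
plate [[ 568.7 -145.    64. ]
 [ 569.3 -204.9   64. ]
 [ 510.7 -205.4   64. ]
 [ 508.9 -144.4   64. ]
 [ 539.4 -175.    64. ]]
sx [[ 580.1 -129.5   62. ]
 [ 580.  -208.1   62. ]]
sy [[ 574.2 -123.7   62. ]
 [ 495.6 -124.5   62. ]]
sxfoot [[ 580.6 -126.5   40. ]
 [ 579.9 -211.6   40. ]]
jig [[ 629.5  -80.3   10. ]
 [ 630.9 -239.2   10. ]
 [ 472.5 -241.4   10. ]
 [ 471.4  -81.7   10. ]] [ 551.075 -160.65    10.   ]
```

```bash
python3 -m jog '[{"linear":[0.24,0,0.03],"rotation":[-0.017,0,0],"grip":0},{"linear":[0.489,0,0.03],"rotation":[-0.017,0,0],"grip":0},{"linear":[0.489,0,0.03],"rotation":[-0.017,0,0],"grip":0},{"linear":[0.489,0,0.03],"rotation":[-0.017,0,0],"grip":0},{"linear":[0.489,0,0.03],"rotation":[-0.017,0,0],"grip":0},{"linear":[0.489,0,0.03],"rotation":[-0.017,0,0],"grip":0},{"linear":[0.489,0,0.03],"rotation":[-0.017,0,0],"grip":0},{"linear":[0.489,0,0.03],"rotation":[-0.017,0,0],"grip":0},{"linear":[0.489,0,0.03],"rotation":[-0.017,0,0],"grip":0}]'; python3 snap.py s2 scene
```

```text
time_s: 2.28
eef_pos: [479.9, -175.9, 44.9]
ee_rot: [0.503, 0.498, 0.501, -0.498]
force: [0.2, 0.5, 0.9]
grip_width: -0.001
2.2833 [ 479.9 -175.9   44.9] [0.19 0.46 0.87] [-0.58  0.51  1.75  0.    0.88  0.98]
```

```bash
python3 -m jog '[{"linear":[0.005,0.02,0],"rotation":[0,0,0],"grip":0},{"linear":[0.005,0.043,0],"rotation":[0,0,0],"grip":0},{"linear":[0.005,0.043,0],"rotation":[0,0,0],"grip":0},{"linear":[0.005,0.043,0],"rotation":[0,0,0],"grip":0},{"linear":[0.005,0.043,0],"rotation":[0,0,0],"grip":0}]'; 
python3 -m jog '[{"linear":[0,0.005,0],"rotation":[0,0,0],"grip":0},{"linear":[0,0.01,0],"rotation":[0,0,0],"grip":0},{"linear":[0,0.015,0],"rotation":[0,0,0],"grip":0},{"linear":[0,0.02,0],"rotation":[0,0,0],"grip":0},{"linear":[0,0.02,0],"rotation":[0,0,0],"grip":0}]'; python3 snap.py w3 wrist
```

```text
time_s: 2.75
eef_pos: [492.7, -175.4, 43.0]
ee_rot: [0.502, 0.498, 0.502, -0.498]
force: [-0.4, -0.7, 0.2]
grip_width: -0.0
time_s: 3.17
eef_pos: [498.8, -175.4, 43.0]
ee_rot: [0.502, 0.498, 0.502, -0.498]
force: [-0.1, 0.5, -0.1]
grip_width: -0.001
3.1667 [ 498.8 -175.4   43. ] [-0.13  0.5  -0.06] [-0.56  0.55  1.69  0.    0.9   1.  ]
```

View pics/w3.png

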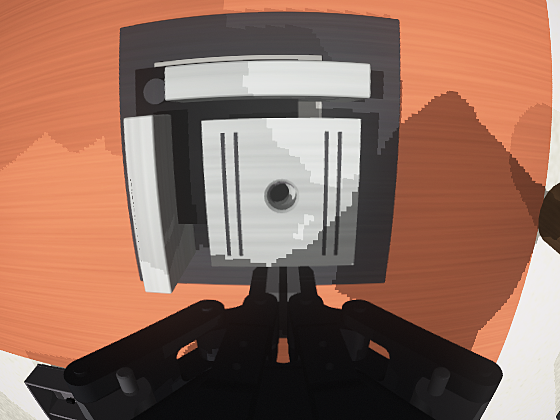

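Fingers (px 253–313, 268) are at the pack's −x edge, centred. Pushing +x slowly.

```bash
python3 -m jog '[{"linear":[0,0.004,0],"rotation":[0,0,0],"grip":0},{"linear":[0,0.008,0],"rotation":[0,0,0],"grip":0},{"linear":[0,0.012,0],"rotation":[0,0,0],"grip":0},{"linear":[0,0.016,0],"rotation":[0,0,0],"grip":0}]'; 
python3 -m jog '[{"linear":[0,0.003,0],"rotation":[0,0,0],"grip":0},{"linear":[0,0.006,0],"rotation":[0,0,0],"grip":0},{"linear":[0,0.008,0],"rotation":[0,0,0],"grip":0}]';python3 snap.py w4 wrist
```

```text
time_s: 3.55
eef_pos: [503.7, -175.3, 42.9]
ee_rot: [0.502, 0.498, 0.502, -0.498]
force: [-2.1, 0.2, 0.4]
grip_width: -0.003
time_s: 3.8
eef_pos: [506.2, -175.3, 42.9]
ee_rot: [0.502, 0.498, 0.502, -0.498]
force: [-1.4, 0.3, 0.9]
grip_width: -0.001
3.8 [ 506.2 -175.3   42.9] [-1.43  0.3   0.94] [-0.55  0.56  1.67  0.    0.91  1.01]
```

View pics/w4.png

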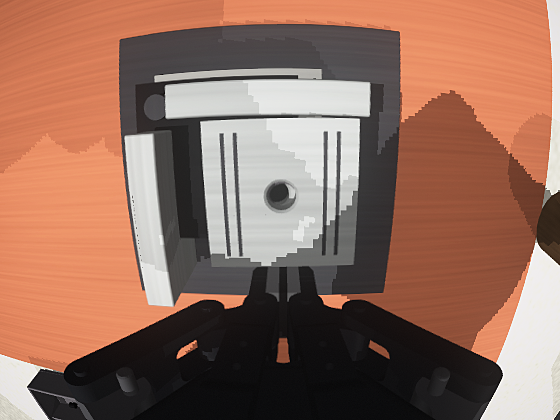

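The pack moves with the fingers (friction ~1.5–2 N); the gap to the x stop (px row ~118) is nearly closed. Continuing in about 1 mm steps.

```bash
python3 -m jog '[{"linear":[0,0.002,0],"rotation":[0,0,0],"grip":0},{"linear":[0,0.004,0],"rotation":[0,0,0],"grip":0},{"linear":[0,0.005,0],"rotation":[0,0,0],"grip":0}]'; 
python3 -m jog '[{"linear":[0,0.001,0],"rotation":[0,0,0],"grip":0},{"linear":[0,0.003,0],"rotation":[0,0,0],"grip":0},{"linear":[0,0.003,0],"rotation":[0,0,0],"grip":0}]'
```

```text
time_s: 4.1
eef_pos: [507.7, -175.3, 42.9]
ee_rot: [0.502, 0.498, 0.502, -0.498]
force: [-2.7, -0.0, 0.0]
grip_width: -0.0
time_s: 4.35
eef_pos: [508.6, -175.2, 42.9]
ee_rot: [0.502, 0.498, 0.502, -0.498]
force: [-1.7, -0.4, 0.2]
grip_width: -0.004
```

```bash
python3 -m jog '[{"linear":[0,0.001,0],"rotation":[0,0,0],"grip":0},{"linear":[0,0.002,0],"rotation":[0,0,0],"grip":0},{"linear":[0,0.002,0],"rotation":[0,0,0],"grip":0}]'; 
python3 -m jog '[{"linear":[0,0.001,0],"rotation":[0,0,0],"grip":0},{"linear":[0,0.002,0],"rotation":[0,0,0],"grip":0},{"linear":[0,0.002,0],"rotation":[0,0,0],"grip":0}]'; python3 snap.py w5 wrist
```

```text
time_s: 4.6
eef_pos: [509.0, -175.2, 42.9]
ee_rot: [0.502, 0.498, 0.502, -0.498]
force: [-3.9, 0.2, 1.2]
grip_width: 0.001
time_s: 4.85
eef_pos: [509.1, -175.3, 42.9]
ee_rot: [0.502, 0.498, 0.502, -0.498]
force: [-6.3, -0.5, 1.9]
grip_width: 0.003
4.85 [ 509.1 -175.3   42.9] [-6.31 -0.52  1.89] [-0.55  0.57  1.66 -0.    0.91  1.01]
```

View pics/w5.png

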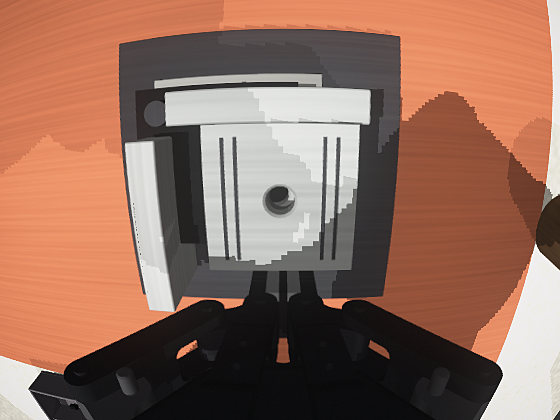

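```bash
python3 -m jog '[{"linear":[0,-0.02,0],"rotation":[0,0,0],"grip":0},{"linear":[0,-0.04,0],"rotation":[0,0,0],"grip":0},{"linear":[0,-0.04,0],"rotation":[0,0,0],"grip":0},{"linear":[-0.2,-0.04,0],"rotation":[0,0,0],"grip":0},{"linear":[-0.2,-0.04,0],"rotation":[0,0,0],"grip":0},{"linear":[-0.2,-0.04,0],"rotation":[0,0,0],"grip":0}]'; python3 -m jog '[{"linear":[0,0.17,0.225],"rotation":[-1,0,0],"grip":0},{"linear":[0,0.17,0.225],"rotation":[-1,0,0],"grip":0},{"linear":[0,0.17,0.225],"rotation":[-1,0,0],"grip":0},{"linear":[0,0.17,0.225],"rotation":[-1,0,0],"grip":0}]'; python3 -m jog '[{"linear":[0,0,0],"rotation":[-1,0,0],"grip":0},{"linear":[0,0,0],"rotation":[-1,0,0],"grip":0},{"linear":[0,0,0],"rotation":[-1,0,0],"grip":0},{"linear":[0,0,0],"rotation":[-1,0,0],"grip":0}]';python3 -m jog '[{"linear":[0,0,0],"rotation":[-1,0,0],"grip":0},{"linear":[0,0,0],"rotation":[-1,0,0],"grip":0},{"linear":[0,0,0],"rotation":[-1,0,0],"grip":0},{"linear":[0,0,0],"rotation":[-1,0,0],"grip":0},{"linear":[0,0,0],"rotation":[-1,0,0],"grip":0}]'; cat > where.py <<'E'
from h import *
from rig import sense
s=sense();w,x,y,z=s["ee_rot"];M=R.from_quat([x,y,z,w]).as_matrix();print(M.round(3),s["eef_pos"].round(2),s["force"].round(2),s["wrist_torque"].round(2),s["joints"].round(2)); print("yaw of tool y, deg",np.degrees(np.arctan2(M[1,1],M[0,1])))
E
python3 where.py
```

```text
time_s: 5.4
eef_pos: [499.2, -176.5, 106.9]
ee_rot: [0.505, 0.498, 0.5, -0.498]
force: [0.5, -0.2, 0.2]
grip_width: 0.002
time_s: 5.73
eef_pos: [551.4, -245.3, 106.4]
ee_rot: [0.613, 0.357, 0.608, -0.357]
force: [-0.4, 0.7, 0.0]
grip_width: 0.002
time_s: 6.07
eef_pos: [551.4, -245.2, 105.6]
ee_rot: [0.682, 0.194, 0.677, -0.195]
force: [-0.2, -0.9, -1.3]
grip_width: 0.002
time_s: 6.48
eef_pos: [551.2, -245.0, 104.9]
ee_rot: [0.709, 0.017, 0.705, -0.02]
force: [0.7, 0.0, 0.4]
grip_width: -0.002
[[ 0.006  0.052  0.999]
 [-0.003  0.999 -0.052]
 [-1.    -0.003  0.006]] [ 551.25 -245.04  104.93] [0.72 0.01 0.42] [0.04 0.04 0.03] [-0.61  0.6   1.41  0.    1.13 -0.56]
yaw of tool y, deg 87.00825583941833
```

```bash
python3 -m jog '[{"linear":[0.1,0,0],"rotation":[-0.122,0.012,0.006],"grip":0},{"linear":[0.206,0,0],"rotation":[-0.122,0.012,0.006],"grip":0},{"linear":[0.206,0,0],"rotation":[-0.122,0.012,0.006],"grip":0},{"linear":[0.206,0,0],"rotation":[-0.122,0.012,0.006],"grip":0},{"linear":[0.206,0.04,0],"rotation":[-0.122,0.012,0.006],"grip":0},{"linear":[0.206,0.06,0],"rotation":[-0.122,0.012,0.006],"grip":0},{"linear":[0.206,0.06,0],"rotation":[-0.122,0.012,0.006],"grip":0},{"linear":[0.206,0.06,0],"rotation":[-0.122,0.012,0.006],"grip":0}]';python3 where.py;  python3 snap.py w6 wrist
```

```text
time_s: 7.15
eef_pos: [553.1, -226.9, 44.3]
ee_rot: [0.708, -0.004, 0.707, 0.003]
force: [-0.4, -0.7, -0.0]
grip_width: -0.002
[[ 0.002 -0.009  1.   ]
 [-0.001  1.     0.009]
 [-1.    -0.001  0.002]] [ 553.15 -226.88   44.34] [-0.38 -0.69 -0.02] [-0.03  0.04  0.04] [-0.58  0.67  1.47 -0.    1.   -0.59]
yaw of tool y, deg 90.54036297523348
7.15 [ 553.1 -226.9   44.3] [-0.38 -0.69 -0.02] [-0.58  0.67  1.47 -0.    1.   -0.59]
```

View pics/w6.png

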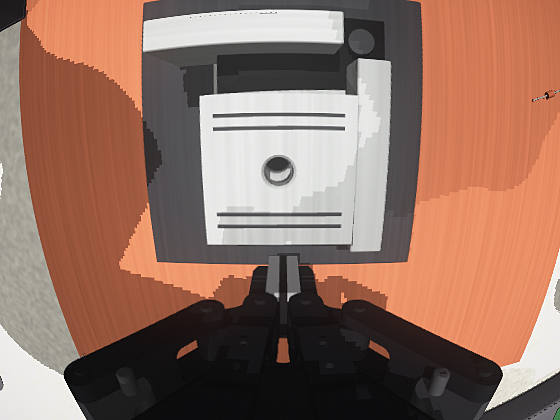

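```bash
python3 -m jog '[{"linear":[0.004,0.01,-0.004],"rotation":[0,0,0],"grip":0},{"linear":[0.004,0.02,-0.007],"rotation":[0,0,0],"grip":0},{"linear":[0.004,0.027,-0.007],"rotation":[0,0,0],"grip":0},{"linear":[0.004,0.034,-0.007],"rotation":[0,0,0],"grip":0},{"linear":[0.004,0.041,-0.007],"rotation":[0,0,0],"grip":0},{"linear":[0.004,0.047,-0.007],"rotation":[0,0,0],"grip":0}]';python3 -m jog '[{"linear":[0,0.006,0],"rotation":[0,0,0],"grip":0},{"linear":[0,0.012,0],"rotation":[0,0,0],"grip":0},{"linear":[0,0.018,0],"rotation":[0,0,0],"grip":0},{"linear":[0,0.024,0],"rotation":[0,0,0],"grip":0}]'; python3 snap.py w7 wrist
```

```text
time_s: 7.7
eef_pos: [550.8, -213.0, 42.9]
ee_rot: [0.708, -0.004, 0.707, 0.003]
force: [-1.2, -1.2, 0.2]
grip_width: 0.0
time_s: 8.03
eef_pos: [550.8, -205.8, 42.9]
ee_rot: [0.708, -0.004, 0.707, 0.003]
force: [-0.0, -1.2, -0.3]
grip_width: -0.0
8.0333 [ 550.8 -205.8   42.9] [-0.   -1.22 -0.27] [-0.56  0.65  1.5  -0.    0.98 -0.57]
```

View pics/w7.png

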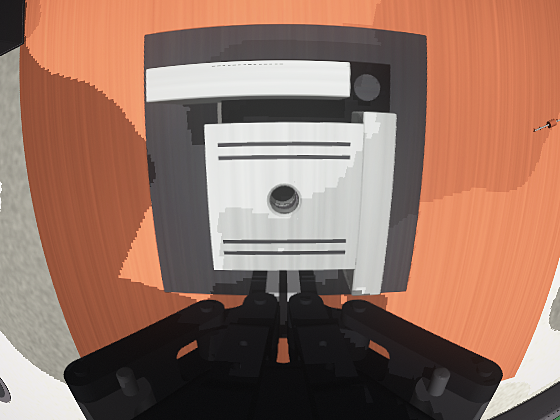

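The pack slides along the x stop toward the y stop (gap between rows ~100 and 124).

```bash
python3 -m jog '[{"linear":[0,0.006,0],"rotation":[0,0,0],"grip":0},{"linear":[0,0.012,0],"rotation":[0,0,0],"grip":0},{"linear":[0,0.018,0],"rotation":[0,0,0],"grip":0},{"linear":[0,0.022,0],"rotation":[0,0,0],"grip":0},{"linear":[0,0.025,0],"rotation":[0,0,0],"grip":0}]';python3 -m jog '[{"linear":[0,0.002,0],"rotation":[0,0,0],"grip":0},{"linear":[0,0.004,0],"rotation":[0,0,0],"grip":0},{"linear":[0,0.004,0],"rotation":[0,0,0],"grip":0}]'; python3 snap.py w8 wrist
```

```text
time_s: 8.5
eef_pos: [550.7, -197.8, 42.9]
ee_rot: [0.708, -0.004, 0.707, 0.003]
force: [0.4, -1.1, -0.9]
grip_width: 0.003
time_s: 8.75
eef_pos: [550.7, -196.5, 42.9]
ee_rot: [0.708, -0.004, 0.707, 0.003]
force: [1.0, -0.7, -0.7]
grip_width: 0.004
8.75 [ 550.7 -196.5   42.9] [ 0.96 -0.71 -0.65] [-0.54  0.65  1.52 -0.    0.98 -0.55]
```

View pics/w8.png

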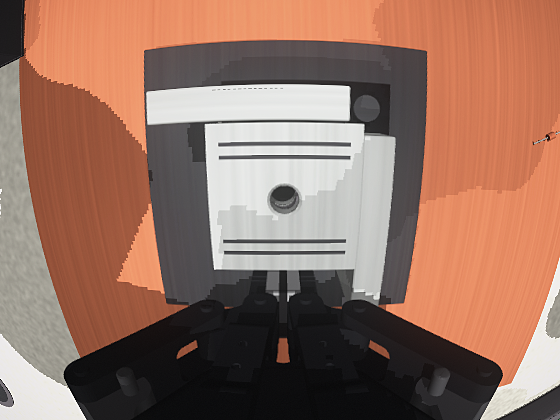

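```bash
python3 -m jog '[{"linear":[0,0.002,0],"rotation":[0,0,0],"grip":0},{"linear":[0,0.003,0],"rotation":[0,0,0],"grip":0},{"linear":[0,0.003,0],"rotation":[0,0,0],"grip":0}]';python3 -m jog '[{"linear":[0,0.001,0],"rotation":[0,0,0],"grip":0},{"linear":[0,0.002,0],"rotation":[0,0,0],"grip":0},{"linear":[0,0.002,0],"rotation":[0,0,0],"grip":0}]'
```

```text
time_s: 9.05
eef_pos: [550.7, -195.6, 42.9]
ee_rot: [0.708, -0.004, 0.707, 0.003]
force: [-0.7, -0.8, 0.2]
grip_width: -0.002
time_s: 9.3
eef_pos: [550.9, -195.3, 43.0]
ee_rot: [0.708, -0.004, 0.706, 0.003]
force: [2.3, -4.3, -1.9]
grip_width: -0.004
```

```bash
python3 -m jog '[{"linear":[0,0.001,0],"rotation":[0,0,0],"grip":0},{"linear":[0,0.002,0],"rotation":[0,0,0],"grip":0},{"linear":[0,0.002,0],"rotation":[0,0,0],"grip":0}]'; python3 where.py; python3 snap.py w9 wrist; python3 - <<'E'
import cv2; i=cv2.imread("pics/w9.png"); cv2.imwrite("pics/w9z.png",cv2.resize(i[70:290,180:420],None,fx=3,fy=2.7,interpolation=cv2.INTER_CUBIC))
E
```

```text
time_s: 9.55
eef_pos: [551.1, -195.2, 43.1]
ee_rot: [0.708, -0.004, 0.706, 0.002]
force: [0.5, -4.5, -1.3]
grip_width: -0.002
[[ 0.003 -0.009  1.   ]
 [-0.003  1.     0.009]
 [-1.    -0.003  0.003]] [ 551.06 -195.19   43.08] [ 0.47 -4.52 -1.29] [-0.91 -0.16  0.01] [-0.54  0.64  1.52 -0.    0.98 -0.55]
yaw of tool y, deg 90.52774849479216
9.55 [ 551.1 -195.2   43.1] [ 0.47 -4.52 -1.29] [-0.54  0.64  1.52 -0.    0.98 -0.55]
```

View pics/w9z.png

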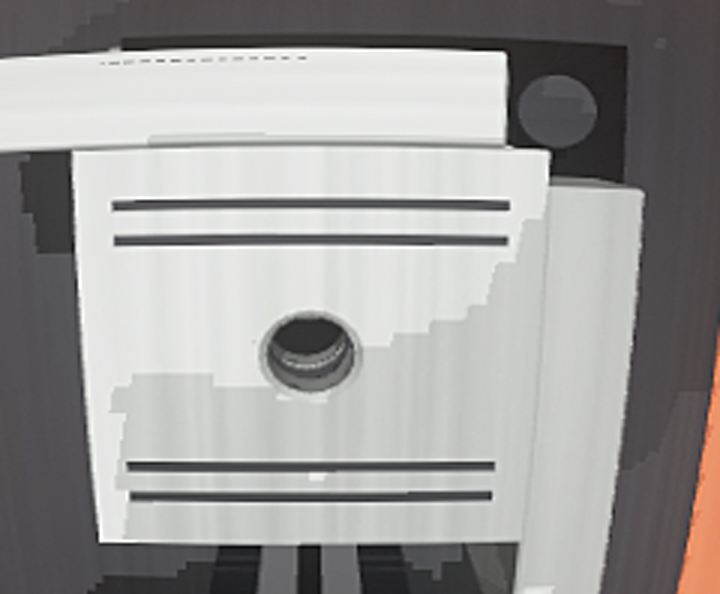

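```bash
python3 -m jog '[{"linear":[0,-0.015,0],"rotation":[0,0,0],"grip":0},{"linear":[0,-0.04,0],"rotation":[0,0,0],"grip":0},{"linear":[-0.1,-0.06,0],"rotation":[0,0,0],"grip":0},{"linear":[-0.2,-0.07,0],"rotation":[0,0,0],"grip":0},{"linear":[-0.3,-0.07,0],"rotation":[0,0,0],"grip":0},{"linear":[-0.3,-0.07,0],"rotation":[0,0,0],"grip":0},{"linear":[-0.3,-0.07,0],"rotation":[0,0,0],"grip":0}]'; python3 snap.py w10 wrist; python3 - <<'E'
import cv2
from h import *
p,d,K,T=load("w9"); print(onplane(K,T,282.7,200.4,64.,True))
i=cv2.imread("pics/w10.png"); cv2.imwrite("pics/w10z.png",cv2.resize(i[60:260,180:400],None,fx=3.5,fy=3,interpolation=cv2.INTER_CUBIC))
E
```

```text
time_s: 10.18
eef_pos: [551.4, -216.4, 134.4]
ee_rot: [0.709, -0.005, 0.705, 0.002]
force: [0.3, 0.5, 0.1]
grip_width: 0.001
10.1833 [ 551.4 -216.4  134.4] [0.28 0.52 0.06] [-0.57  0.54  1.42 -0.    1.17 -0.58]
[ 550.25677088 -152.4851247    64.        ]
```

View pics/w10z.png

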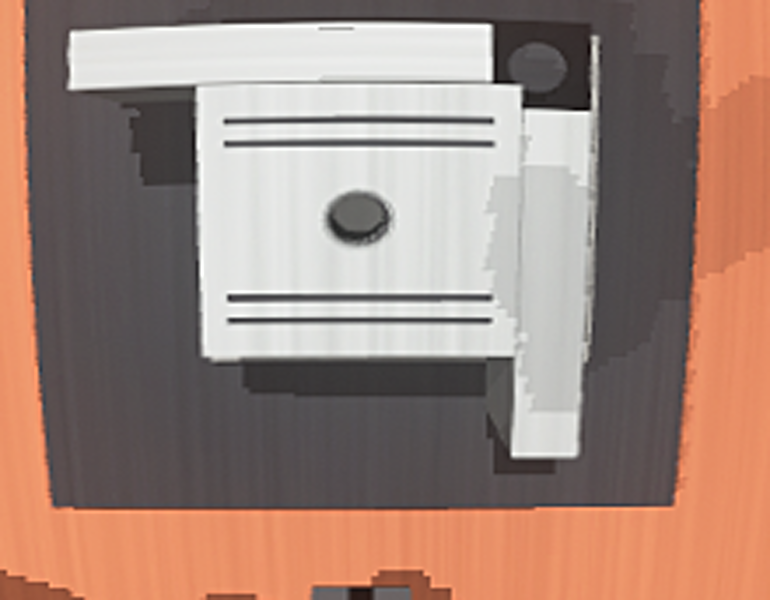

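```bash
python3 -m jog '[{"linear":[0,0.2,-0.22],"rotation":[1,0,0],"grip":0},{"linear":[0,0.2,-0.22],"rotation":[1,0,0],"grip":0},{"linear":[0,0.2,-0.22],"rotation":[1,0,0],"grip":0},{"linear":[0,0.2,-0.22],"rotation":[1,0,0],"grip":0},{"linear":[0,0.2,-0.22],"rotation":[1,0,0],"grip":0}]'; python3 -m jog '[{"linear":[0,0,0],"rotation":[1,0,0],"grip":0},{"linear":[0,0,0],"rotation":[1,0,0],"grip":0},{"linear":[0,0,0],"rotation":[1,0,0],"grip":0},{"linear":[0,0,0],"rotation":[1,0,0],"grip":0}]';python3 -m jog '[{"linear":[0,0,0],"rotation":[1,0,0],"grip":0},{"linear":[0,0,0],"rotation":[1,0,0],"grip":0},{"linear":[0,0,0],"rotation":[1,0,0],"grip":0},{"linear":[0,0,0],"rotation":[1,0,0],"grip":0},{"linear":[0,0,0],"rotation":[1,0,0],"grip":0}]'; python3 where.py
```

```text
time_s: 10.65
eef_pos: [483.3, -155.8, 131.4]
ee_rot: [0.686, 0.173, 0.685, -0.174]
force: [0.2, 0.3, 0.6]
grip_width: -0.0
time_s: 10.98
eef_pos: [483.1, -155.9, 130.3]
ee_rot: [0.621, 0.337, 0.622, -0.337]
force: [-0.9, 0.5, -0.2]
grip_width: -0.003
time_s: 11.4
eef_pos: [483.0, -156.0, 129.3]
ee_rot: [0.518, 0.48, 0.52, -0.481]
force: [-0.0, -0.7, -0.5]
grip_width: 0.002
[[-0.003  0.997  0.077]
 [ 0.001  0.077 -0.997]
 [-1.    -0.003 -0.002]] [ 482.96 -155.97  129.32] [-0.05 -0.66 -0.5 ] [-0.03 -0.    0.02] [-0.54  0.38  1.68 -0.    1.08  0.95]
yaw of tool y, deg 4.409481128400234
```

```bash
python3 -m jog '[{"linear":[0.14,0,0],"rotation":[0.136,0,0.006],"grip":0},{"linear":[0.288,0,0],"rotation":[0.136,0,0.006],"grip":0},{"linear":[0.288,0,0],"rotation":[0.136,0,0.006],"grip":0},{"linear":[0.288,0,0],"rotation":[0.136,0,0.006],"grip":0},{"linear":[0.288,0.04,0],"rotation":[0.136,0,0.006],"grip":0},{"linear":[0.288,0.07,0],"rotation":[0.136,0,0.006],"grip":0},{"linear":[0.288,0.07,0],"rotation":[0.136,0,0.006],"grip":0},{"linear":[0.288,0.07,0],"rotation":[0.136,0,0.006],"grip":0}]'; python3 where.py; python3 snap.py w11 wrist
```

```text
time_s: 12.07
eef_pos: [504.4, -154.6, 44.6]
ee_rot: [0.503, 0.498, 0.502, -0.497]
force: [-0.6, 0.5, 0.9]
grip_width: 0.0
[[ 0.002  1.     0.012]
 [ 0.     0.012 -1.   ]
 [-1.     0.002 -0.   ]] [ 504.37 -154.61   44.58] [-0.62  0.45  0.9 ] [-0.    0.04  0.05] [-0.52  0.54  1.7   0.    0.9   1.04]
yaw of tool y, deg 0.6656089039324063
12.0667 [ 504.4 -154.6   44.6] [-0.62  0.45  0.9 ] [-0.52  0.54  1.7   0.    0.9   1.04]
```

View pics/w11.png

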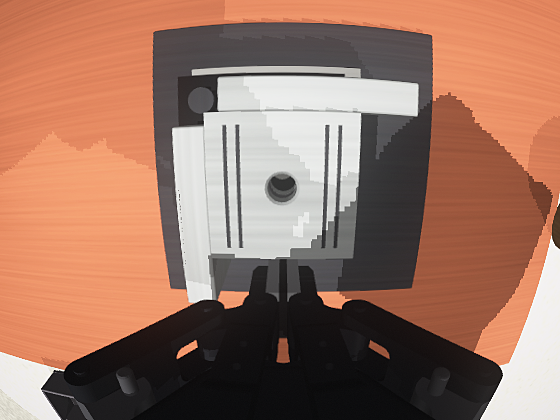

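Pack sits in the corner (plate edge row 112 against x stop, col 204 against y stop). Re-pushing +x gently.

```bash
python3 -m jog '[{"linear":[0.005,0.004,0],"rotation":[0,0,0],"grip":0},{"linear":[0.005,0.009,0],"rotation":[0,0,0],"grip":0},{"linear":[0.005,0.012,0],"rotation":[0,0,0],"grip":0},{"linear":[0.005,0.012,0],"rotation":[0,0,0],"grip":0}]'; python3 -m jog '[{"linear":[0,0.001,0],"rotation":[0,0,0],"grip":0},{"linear":[0,0.003,0],"rotation":[0,0,0],"grip":0},{"linear":[0,0.003,0],"rotation":[0,0,0],"grip":0}]'; python3 where.py|tail -2
```

```text
time_s: 12.45
eef_pos: [507.6, -154.5, 42.9]
ee_rot: [0.503, 0.498, 0.503, -0.497]
force: [0.9, 0.4, 0.1]
grip_width: -0.001
time_s: 12.7
eef_pos: [508.5, -154.5, 42.9]
ee_rot: [0.503, 0.498, 0.503, -0.497]
force: [0.6, -0.2, 0.3]
grip_width: -0.001
 [-1.     0.001 -0.001]] [ 508.53 -154.54   42.87] [ 0.62 -0.25  0.28] [0.03 0.02 0.01] [-0.52  0.55  1.69  0.    0.9   1.04]
yaw of tool y, deg 0.6375556715936674
```

```bash
python3 -m jog '[{"linear":[0,0.001,0],"rotation":[0,0,0],"grip":0},{"linear":[0,0.002,0],"rotation":[0,0,0],"grip":0},{"linear":[0,0.002,0],"rotation":[0,0,0],"grip":0}]'; python3 -m jog '[{"linear":[0,0.001,0],"rotation":[0,0,0],"grip":0},{"linear":[0,0.002,0],"rotation":[0,0,0],"grip":0},{"linear":[0,0.002,0],"rotation":[0,0,0],"grip":0}]'; python3 where.py|tail -2
```

```text
time_s: 12.95
eef_pos: [509.1, -154.5, 42.8]
ee_rot: [0.503, 0.498, 0.503, -0.497]
force: [-1.0, -0.3, 0.8]
grip_width: -0.001
time_s: 13.2
eef_pos: [509.3, -154.4, 42.8]
ee_rot: [0.503, 0.497, 0.503, -0.497]
force: [-4.7, -0.0, 2.1]
grip_width: -0.001
 [-1.    -0.    -0.001]] [ 509.26 -154.45   42.77] [-4.66 -0.04  2.09] [-0.08  0.67  0.01] [-0.52  0.55  1.68  0.    0.9   1.04]
yaw of tool y, deg 0.6488590071081823
```

```bash
python3 -m jog '[{"linear":[0,-0.015,0],"rotation":[0,0,0],"grip":0},{"linear":[0,-0.04,0],"rotation":[0,0,0],"grip":0},{"linear":[-0.12,-0.04,0],"rotation":[0,0,0],"grip":0},{"linear":[-0.24,-0.04,0],"rotation":[0,0,0],"grip":0},{"linear":[-0.36,-0.02,-0.1],"rotation":[0,0,0],"grip":40},{"linear":[-0.48,0,-0.2],"rotation":[0,0,0],"grip":40},{"linear":[-0.5,0,-0.33],"rotation":[0,0,0],"grip":40},{"linear":[-0.5,0,-0.45],"rotation":[0,0,0],"grip":40},{"linear":[-0.5,0,-0.58],"rotation":[0,0,0],"grip":40},{"linear":[-0.5,0,-0.7],"rotation":[0,0,0],"grip":40},{"linear":[-0.5,0,-0.83],"rotation":[0,0,0],"grip":40},{"linear":[-0.5,0,-0.95],"rotation":[0,0,0],"grip":40}]'; python3 -m jog '[{"linear":[0,0,-0.12],"rotation":[0,0,0],"grip":40},{"linear":[0,0,-0.22],"rotation":[0,0,0],"grip":40},{"linear":[0,0,-0.22],"rotation":[0,0,0],"grip":40},{"linear":[0,0,-0.22],"rotation":[0,0,0],"grip":40},{"linear":[0,0,-0.22],"rotation":[0,0,0],"grip":40}]'; python3 where.py; python3 snap.py w12 wrist
```

```text
time_s: 14.2
eef_pos: [505.3, 132.3, 193.1]
ee_rot: [0.503, 0.498, 0.503, -0.497]
force: [0.1, -0.3, 0.3]
grip_width: 0.468
time_s: 14.62
eef_pos: [504.3, 197.7, 193.0]
ee_rot: [0.503, 0.498, 0.503, -0.497]
force: [0.3, -0.3, -0.6]
grip_width: 0.467
[[ 0.     1.     0.011]
 [ 0.001  0.011 -1.   ]
 [-1.     0.    -0.001]] [504.34 197.71 193.02] [ 0.34 -0.34 -0.63] [ 0.02  0.03 -0.04] [0.16 0.38 1.51 0.   1.25 1.72]
yaw of tool y, deg 0.6489709954399937
14.6167 [504.3 197.7 193. ] [ 0.34 -0.34 -0.63] [0.16 0.38 1.51 0.   1.25 1.72]
```

View pics/w12.png

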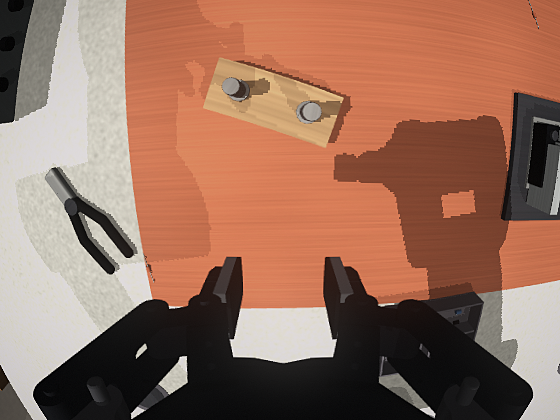

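```bash
python3 - <<'E'
from h import *
p,d,K,T=load("w12")
cv2.imwrite("pics/w12z.png",cv2.resize(p[50:160,195:355,::-1],None,fx=5,fy=5,interpolation=cv2.INTER_CUBIC))
C=cloud(K,T,d,True)[50:160,195:355].reshape(-1,3)
for lo,hi in((96,104),(82,90)):
    q=C[(C[:,2]>lo)&(C[:,2]<hi)&(C[:,0]>540)]
    if lo==82: q=q[q[:,1]>210]
    print(len(q),q.mean(0).round(1),q.min(0).round(1),q.max(0).round(1))
E
```

```text
286 [582.2 178.2  98.9] [575.5 171.3  96.6] [588.8 185.2 101.5]
251 [601.7 238.7  84.8] [595.2 232.1  82.1] [608.7 245.7  86.9]
```

View pics/w12z.png

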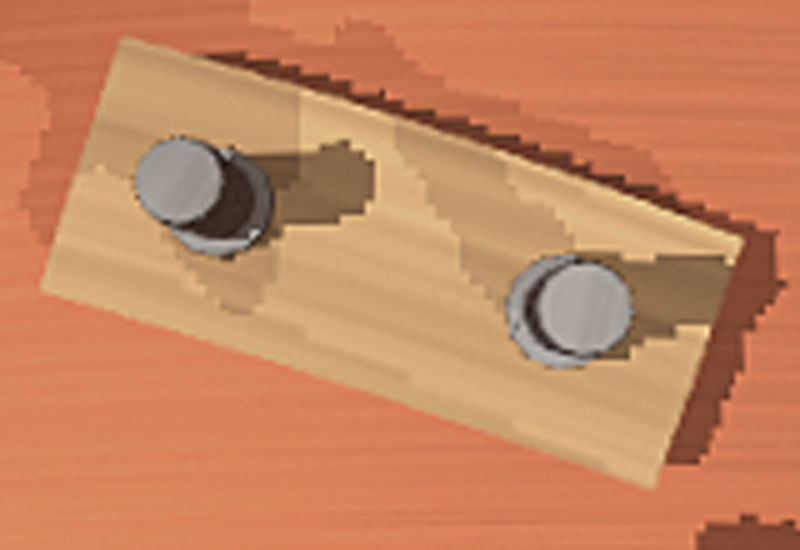

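```bash
python3 -m jog '[{"linear":[0.1,0.13,0.03],"rotation":[0,0,0],"grip":40},{"linear":[0.227,0.259,0.062],"rotation":[0,0,0],"grip":40},{"linear":[0.227,0.259,0.062],"rotation":[0,0,0],"grip":40},{"linear":[0.227,0.259,0.062],"rotation":[0,0,0],"grip":40},{"linear":[0.227,0.259,0.062],"rotation":[0,0,0],"grip":40},{"linear":[0.227,0.259,0.062],"rotation":[0,0,0],"grip":40}]'; python3 where.py; python3 snap.py w13 wrist;python3 - <<'E'
from h import *
p,d,K,T=load("w13")
C=cloud(K,T,d,True).reshape(-1,3)
q=C[(C[:,2]>96)&(C[:,2]<104)&(abs(C[:,0]-582)<15)&(abs(C[:,1]-178)<15)]
print(len(q),q.mean(0).round(1),q.min(0).round(1),q.max(0).round(1))
E
```

```text
time_s: 15.17
eef_pos: [582.3, 179.1, 125.9]
ee_rot: [0.502, 0.498, 0.502, -0.497]
force: [-0.4, -0.1, 0.1]
grip_width: 0.468
[[ 0.001  1.     0.009]
 [ 0.001  0.009 -1.   ]
 [-1.     0.001 -0.001]] [582.35 179.05 125.94] [-0.39 -0.07  0.06] [-0.01  0.02 -0.05] [0.11 0.59 1.37 0.   1.19 1.67]
yaw of tool y, deg 0.5433152859304505
15.1667 [582.3 179.1 125.9] [-0.39 -0.07  0.06] [0.11 0.59 1.37 0.   1.19 1.67]
456 [582.8 178.2  98.8] [575.1 171.7  96. ] [589.4 184.8 100.6]
```

View pics/w13.png

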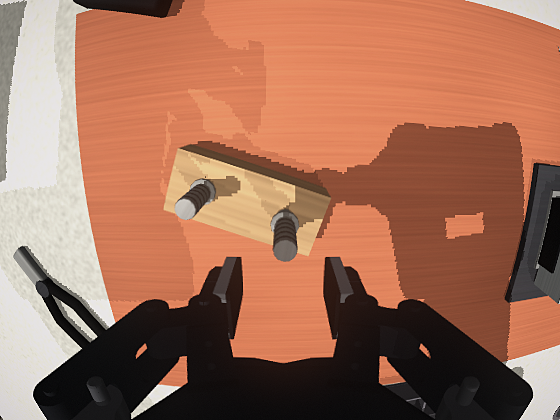

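```bash
python3 -m jog '[{"linear":[0.04,0.001,0.003],"rotation":[0,0,0],"grip":40},{"linear":[0.08,0.001,0.003],"rotation":[0,0,0],"grip":40},{"linear":[0.12,0.001,0.003],"rotation":[0,0,0],"grip":40},{"linear":[0.16,0.001,0.003],"rotation":[0,0,0],"grip":40},{"linear":[0.2,0.001,0.003],"rotation":[0,0,0],"grip":40},{"linear":[0.215,0.001,0.003],"rotation":[0,0,0],"grip":40},{"linear":[0.215,0.001,0.003],"rotation":[0,0,0],"grip":40}]'; python3 where.py; python3 snap.py w14 wrist
```

```text
time_s: 15.8
eef_pos: [582.0, 178.5, 60.1]
ee_rot: [0.502, 0.498, 0.503, -0.497]
force: [-0.4, -0.4, 0.5]
grip_width: 0.467
[[-0.001  1.     0.01 ]
 [ 0.001  0.01  -1.   ]
 [-1.    -0.001 -0.001]] [582.03 178.54  60.1 ] [-0.37 -0.4   0.52] [-0.01  0.02  0.02] [0.1  0.67 1.42 0.   1.05 1.66]
yaw of tool y, deg 0.5803964226407288
15.8 [582.  178.5  60.1] [-0.37 -0.4   0.52] [0.1  0.67 1.42 0.   1.05 1.66]
```

View pics/w14.png

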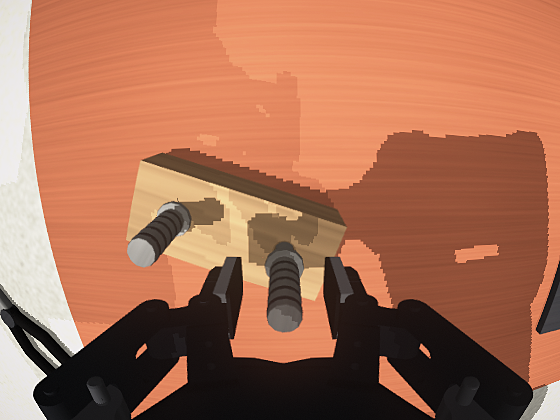

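The long pin is between the pads (top at px 285,315). Closing gently.

```bash
python3 -m jog '[{"linear":[0,0,0],"rotation":[0,0,0],"grip":20},{"linear":[0,0,0],"rotation":[0,0,0],"grip":16},{"linear":[0,0,0],"rotation":[0,0,0],"grip":13},{"linear":[0,0,0],"rotation":[0,0,0],"grip":10},{"linear":[0,0,0],"rotation":[0,0,0],"grip":10},{"linear":[0,0,0],"rotation":[0,0,0],"grip":10}]' 30; python3 where.py
```

```text
time_s: 16.35
eef_pos: [582.9, 178.6, 61.8]
ee_rot: [0.503, 0.498, 0.502, -0.497]
force: [0.3, -0.1, 3.3]
grip_width: 0.153
[[ 0.002  1.     0.01 ]
 [ 0.001  0.01  -1.   ]
 [-1.     0.002 -0.001]] [582.92 178.61  61.75] [ 0.28 -0.11  3.3 ] [-0.04  0.   -0.03] [0.1  0.67 1.42 0.   1.05 1.67]
yaw of tool y, deg 0.5774354885593493
```

```bash
python3 -m jog '[{"linear":[-0.02,0,0],"rotation":[0,0,0],"grip":10},{"linear":[-0.06,0,0],"rotation":[0,0,0],"grip":10},{"linear":[-0.1,0,0],"rotation":[0,0,0],"grip":10},{"linear":[-0.14,0,0],"rotation":[0,0,0],"grip":10},{"linear":[-0.2,0,0],"rotation":[0,0,0],"grip":10},{"linear":[-0.28,0,0],"rotation":[0,0,0],"grip":10},{"linear":[-0.36,0,0],"rotation":[0,0,0],"grip":10},{"linear":[-0.36,0,0],"rotation":[0,0,0],"grip":10},{"linear":[-0.36,0,0],"rotation":[0,0,0],"grip":10}]' 40; python3 where.py; python3 snap.py w15 wrist;python3 snap.py s15 scene
```

```text
time_s: 17.1
eef_pos: [583.2, 178.6, 171.9]
ee_rot: [0.504, 0.499, 0.502, -0.496]
force: [-0.6, -0.1, -0.9]
grip_width: 0.15
[[ 0.006  1.     0.01 ]
 [ 0.002  0.01  -1.   ]
 [-1.     0.006 -0.002]] [583.18 178.56 171.91] [-0.59 -0.1  -0.87] [-0.    0.03  0.04] [0.1  0.54 1.31 0.   1.28 1.67]
yaw of tool y, deg 0.5817884801112204
17.1 [583.2 178.6 171.9] [-0.59 -0.1  -0.87] [0.1  0.54 1.31 0.   1.28 1.67]
17.15 [582.6 178.5 170.3] [ 0.18 -0.41 -1.93] [0.1  0.54 1.32 0.   1.28 1.67]
```

View pics/w15.png

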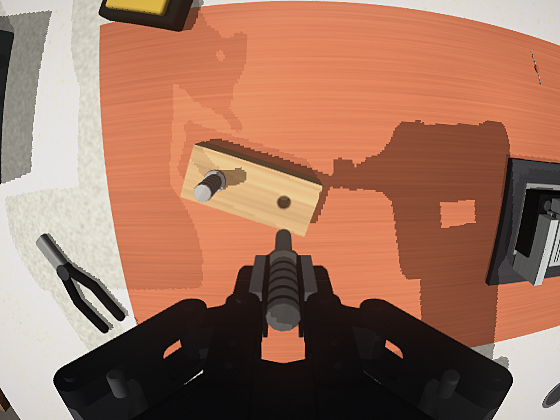

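View pics/s15.png

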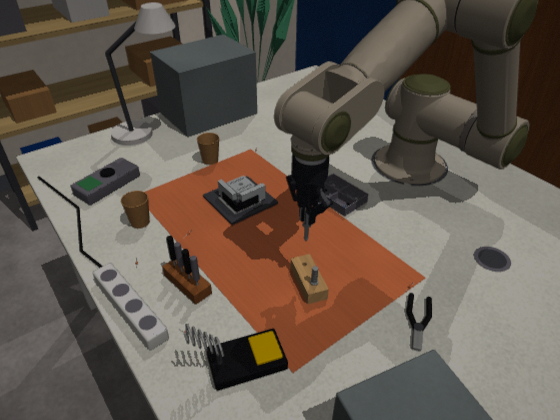

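```bash
python3 - <<'E'
from h import *
p,d,K,T=load("w15")
cv2.imwrite("pics/w15z.png",cv2.resize(cv2.convertScaleAbs(p[220:340,235:335,::-1],alpha=1.6),None,fx=5,fy=5,interpolation=cv2.INTER_CUBIC))
print(T[:3,3])
for z,u,v in((116.2,284,233),(210.2,284,318)): print(onplane(K,T,u,v,z,True))
C=cloud(K,T,d,True); print(C[315:325:3,284].round(1), C[236:300:8,284].round(1))
for x in (580,582,584):
  print(x,proj(K,T,[[x,178.4,116.2],[x,178.4,210.2],[x,178.4,166]],True).round(1).tolist())
E
```

```text
[656.67485973 179.47669067 313.97092747]
[582.98960833 178.01426091 116.2       ]
[582.90067538 178.2713247  210.2       ]
[[583.7 178.3 209.3]
 [582.  178.3 209. ]
 [580.5 178.2 208.9]
 [578.5 178.2 208.2]] [[587.  178.1 132. ]
 [656.7 179.5 314. ]
 [590.9 178.2 164.6]
 [588.8 178.2 169.7]
 [588.9 178.3 178.6]
 [589.6 178.3 187.9]
 [588.9 178.3 193.8]
 [589.  178.3 200.5]]
580 [[283.4, 237.3], [283.6, 324.0], [283.4, 272.5]]
582 [[283.4, 234.4], [283.6, 319.9], [283.5, 269.0]]
584 [[283.4, 231.5], [283.7, 315.7], [283.5, 265.5]]
```

View pics/w15z.png

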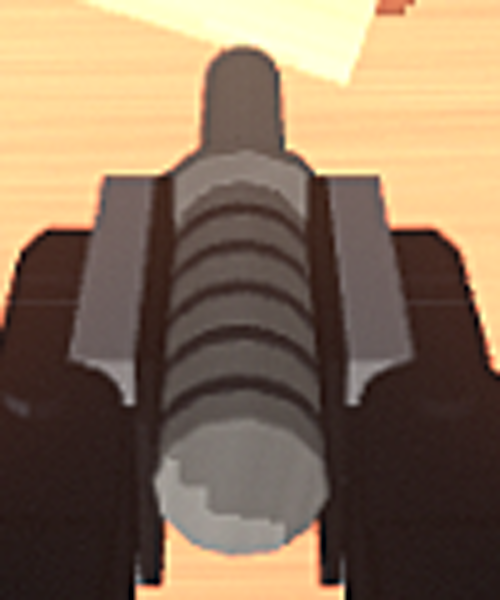

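```bash
python3 -m jog '[{"linear":[0,-0.01,0.06],"rotation":[0,0,0],"grip":10},{"linear":[0,-0.02,0.16],"rotation":[0,0,0],"grip":10},{"linear":[0,-0.03,0.26],"rotation":[0,0,0],"grip":10},{"linear":[0,-0.04,0.36],"rotation":[0,0,0],"grip":10},{"linear":[0,-0.05,0.46],"rotation":[0,0,0],"grip":10},{"linear":[0,-0.06,0.56],"rotation":[0,0,0],"grip":10},{"linear":[0,-0.07,0.66],"rotation":[0,0,0],"grip":10},{"linear":[0,-0.08,0.76],"rotation":[0,0,0],"grip":10},{"linear":[0,-0.09,0.86],"rotation":[0,0,0],"grip":10},{"linear":[0,-0.1,0.93],"rotation":[0,0,0],"grip":10},{"linear":[0,-0.11,0.98],"rotation":[0,0,0],"grip":10},{"linear":[0,-0.11,0.98],"rotation":[0,0,0],"grip":10},{"linear":[0,-0.11,0.98],"rotation":[0,0,0],"grip":10}]'; python3 where.py; python3 - <<'E'
from h import *
from rig import sense
s=sense();print(todelta(np.array([550.2,-154.25,145])-s["eef_pos"],s["ee_rot"]))
E
```

```text
time_s: 18.28
eef_pos: [551.8, -116.0, 168.2]
ee_rot: [0.502, 0.498, 0.503, -0.497]
force: [0.3, -0.5, -0.3]
grip_width: 0.151
[[-0.     1.     0.009]
 [ 0.002  0.009 -1.   ]
 [-1.    -0.    -0.002]] [ 551.77 -115.97  168.21] [ 0.33 -0.46 -0.3 ] [-0.    0.    0.01] [-0.42  0.45  1.47  0.    1.22  1.15]
yaw of tool y, deg 0.5027740776594484
[ 0.07708724 -0.00631463  0.1277344 ]
```

```bash
python3 -m jog '[{"linear":[0.02,-0.003,0.06],"rotation":[0,0,0],"grip":10},{"linear":[0.05,-0.006,0.128],"rotation":[0,0,0],"grip":10},{"linear":[0.077,-0.006,0.128],"rotation":[0,0,0],"grip":10},{"linear":[0.077,-0.006,0.128],"rotation":[0,0,0],"grip":10},{"linear":[0.077,-0.006,0.128],"rotation":[0,0,0],"grip":10}]'; python3 where.py; python3 snap.py w16 wrist; python3 snap.py s16 scene; python3 - <<'E'
from h import *
p,d,K,T=load("w16")
cv2.imwrite("pics/w16z.png",cv2.resize(cv2.convertScaleAbs(p[140:340,190:390,::-1],alpha=1.2),None,fx=3,fy=3,interpolation=cv2.INTER_CUBIC))
p=load("s16")[0]
cv2.imwrite("pics/s16z.png",cv2.resize(cv2.convertScaleAbs(p[120:240,180:310,::-1],alpha=1.4),None,fx=5,fy=5,interpolation=cv2.INTER_CUBIC))
E
```

```text
time_s: 18.7
eef_pos: [550.2, -153.0, 144.6]
ee_rot: [0.501, 0.498, 0.504, -0.497]
force: [0.5, -0.0, -0.7]
grip_width: 0.152
[[-0.002  1.     0.01 ]
 [ 0.003  0.01  -1.   ]
 [-1.    -0.002 -0.003]] [ 550.22 -153.    144.62] [ 0.54 -0.04 -0.74] [ 0.02  0.02 -0.02] [-0.48  0.49  1.47  0.    1.18  1.08]
yaw of tool y, deg 0.5576680680224666
18.7 [ 550.2 -153.   144.6] [ 0.54 -0.04 -0.74] [-0.48  0.49  1.47  0.    1.18  1.08]
18.75 [ 550.5 -153.1  145.2] [ 0.19 -0.36 -0.49] [-0.48  0.49  1.47  0.    1.18  1.08]
```

View pics/w16z.png

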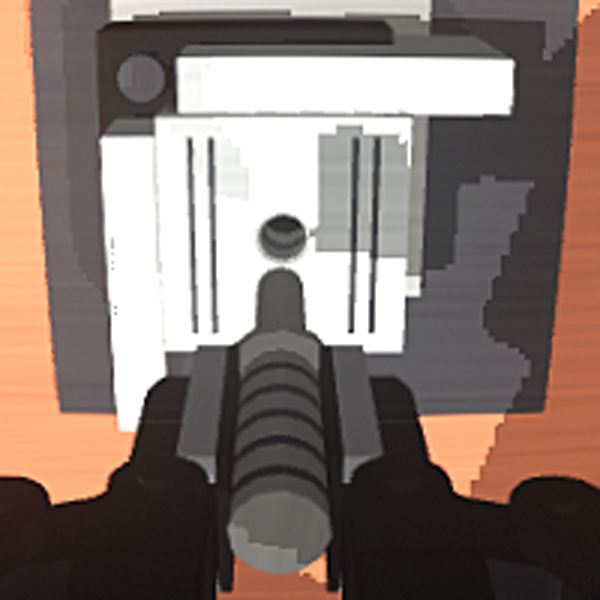

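View pics/s16z.png

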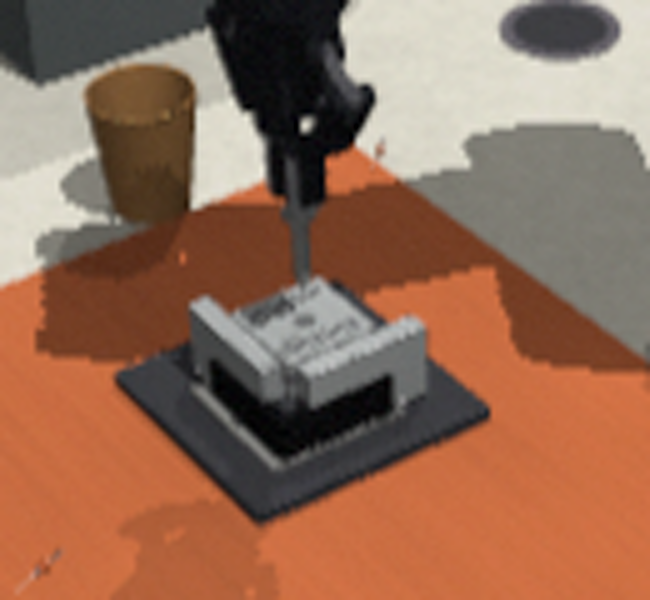

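```bash
python3 - <<'E'
from h import *
p,d,K,T=load("w16")
g=cv2.cvtColor(p,cv2.COLOR_RGB2GRAY)[200:240,265:305]
m=(g<110).astype(np.uint8); 
m2=m.copy(); m2[28:]=0
cs,_=cv2.findContours(m2,cv2.RETR_EXTERNAL,cv2.CHAIN_APPROX_NONE)
c=max(cs,key=cv2.contourArea); e=cv2.fitEllipse(c); print(e, cv2.boundingRect(c))
u,v=e[0][0]+265,e[0][1]+200
print("hole",u,v,onplane(K,T,u,v,64.,True))
tip=144.6-55.7
for u,v in((283.8,229.5),): print("tip front edge",onplane(K,T,u,v,tip,True),onplane(K,T,u,v,tip+5,True))
print("top",onplane(K,T,190+280/3,140+532/3,tip+94,True))
E
```

```text
((18.87472152709961, 18.561748504638672), (13.848657608032227, 14.327322006225586), 87.5643081665039) (12, 12, 15, 15)
hole 283.8747215270996 218.56174850463867 [ 551.28778565 -153.42066119   64.        ]
tip front edge [ 552.0799115  -153.33960676   88.9       ] [ 553.92283149 -153.31491326   93.9       ]
top [ 550.57793646 -153.12042768  182.9       ]
```

```bash
python3 -m jog '[{"linear":[0.03,0.002,0.002],"rotation":[0,0,0],"grip":10},{"linear":[0.065,0.002,0.002],"rotation":[0,0,0],"grip":10},{"linear":[0.065,0.002,0.002],"rotation":[0,0,0],"grip":10},{"linear":[0.065,0.002,0.002],"rotation":[0,0,0],"grip":10},{"linear":[0.065,0.002,0.002],"rotation":[0,0,0],"grip":10},{"linear":[0.065,0.002,0.002],"rotation":[0,0,0],"grip":10}]'; python3 where.py; python3 snap.py w17 wrist; python3 snap.py s17 scene; python3 - <<'E'
from h import *
p,d,K,T=load("w17")
cv2.imwrite("pics/w17z.png",cv2.resize(cv2.convertScaleAbs(p[180:280,235:335,::-1],alpha=1.2),None,fx=6,fy=6,interpolation=cv2.INTER_CUBIC))
p=load("s17")[0]
cv2.imwrite("pics/s17z.png",cv2.resize(cv2.convertScaleAbs(p[150:220,205:275,::-1],alpha=1.4),None,fx=8,fy=8,interpolation=cv2.INTER_CUBIC))
E
```

```text
time_s: 19.3
eef_pos: [551.4, -153.9, 126.2]
ee_rot: [0.502, 0.498, 0.503, -0.497]
force: [-1.0, 0.1, -1.2]
grip_width: 0.155
[[ 0.001  1.     0.01 ]
 [ 0.002  0.01  -1.   ]
 [-1.     0.001 -0.002]] [ 551.38 -153.86  126.23] [-0.98  0.06 -1.24] [ 0.03 -0.   -0.01] [-0.48  0.51  1.49  0.    1.14  1.08]
yaw of tool y, deg 0.5763332678701549
19.3 [ 551.4 -153.9  126.2] [-0.98  0.06 -1.24] [-0.48  0.51  1.49  0.    1.14  1.08]
19.35 [ 551.4 -153.9  126.3] [ 0.17  0.84 -0.8 ] [-0.48  0.51  1.49  0.    1.14  1.08]
```

View pics/w17z.png

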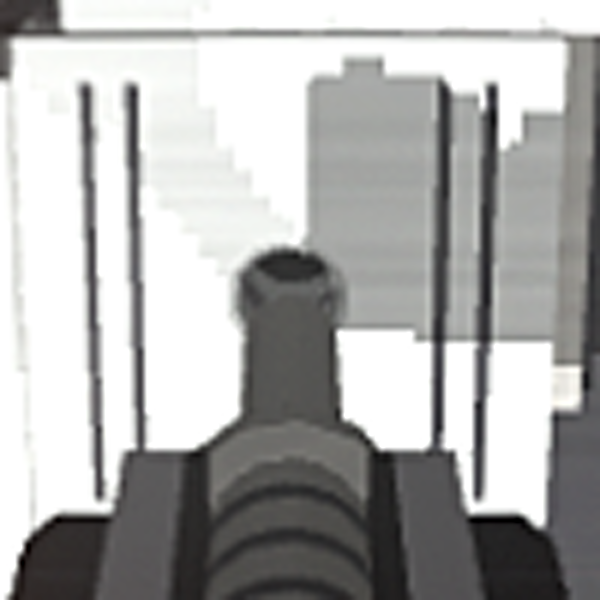

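View pics/s17z.png

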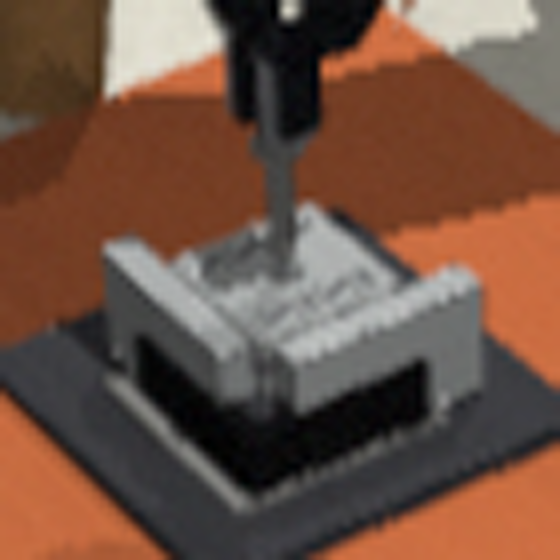

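```bash
python3 - <<'E'
from h import *
p,d,K,T=load("w17")
P=lambda x,y,z:onplane(K,T,235+x/6,180+y/6,z,True).round(2)
print("hole far edge",P(291,249,64.),"left",P(240,295,64.),"right",P(344,295,64.))
print("plate far corners",P(12,38,64.),P(570,38,64.))
tip=126.2-55.7
print("tip front",P(291,283,tip),"z+5",P(291,283,tip+5), "shank sides",P(244,380,tip+20),P(338,380,tip+20))
E
```

```text
hole far edge [ 556.59 -154.04   64.  ] left [ 551.12 -148.43   64.  ] right [ 551.25 -160.     64.  ]
plate far corners [ 580.17 -123.74   64.  ] [ 580.84 -183.81   64.  ]
tip front [ 554.93 -154.05   70.5 ] z+5 [ 556.72 -154.02   75.5 ] shank sides [ 551.9  -149.44   90.5 ] [ 552.   -158.68   90.5 ]
```

Vision and feel agree: hole at about (550.3, −154.1). Shifting there and lowering gently.

```bash
python3 -m jog '[{"linear":[0,-0.004,0.001],"rotation":[0,0,0],"grip":10},{"linear":[0,-0.004,0.001],"rotation":[0,0,0],"grip":10},{"linear":[0.01,-0.004,0.001],"rotation":[0,0,0],"grip":10},{"linear":[0.02,-0.004,0.001],"rotation":[0,0,0],"grip":10},{"linear":[0.03,-0.004,0.001],"rotation":[0,0,0],"grip":10},{"linear":[0.03,-0.004,0.001],"rotation":[0,0,0],"grip":10}]'; python3 where.py
```

```text
time_s: 19.9
eef_pos: [549.9, -154.0, 116.4]
ee_rot: [0.502, 0.498, 0.503, -0.497]
force: [-0.0, -0.3, -1.0]
grip_width: 0.15
[[-0.     1.     0.01 ]
 [ 0.003  0.01  -1.   ]
 [-1.    -0.    -0.003]] [ 549.89 -154.04  116.43] [-0.02 -0.26 -1.03] [-0.02 -0.02  0.05] [-0.48  0.52  1.5   0.    1.12  1.08]
yaw of tool y, deg 0.570347142692522
```

```bash
python3 -m jog '[{"linear":[0.005,0.001,0],"rotation":[0,-0.005,0],"grip":10},{"linear":[0.01,0.001,0],"rotation":[0,-0.005,0],"grip":10},{"linear":[0.015,0.001,0],"rotation":[0,-0.005,0],"grip":10},{"linear":[0.015,0.001,0],"rotation":[0,-0.005,0],"grip":10}]'; python3 -m jog '[{"linear":[0.005,0,0],"rotation":[0,0,0],"grip":10},{"linear":[0.01,0,0],"rotation":[0,0,0],"grip":10},{"linear":[0.015,0,0],"rotation":[0,0,0],"grip":10},{"linear":[0.015,0,0],"rotation":[0,0,0],"grip":10}]';python3 where.py
```

```text
time_s: 20.23
eef_pos: [550.1, -153.9, 111.7]
ee_rot: [0.502, 0.497, 0.503, -0.498]
force: [0.8, 0.4, -1.0]
grip_width: 0.152
time_s: 20.57
eef_pos: [550.0, -153.9, 106.8]
ee_rot: [0.502, 0.497, 0.503, -0.498]
force: [1.3, -0.0, -1.1]
grip_width: 0.151
[[-0.001  1.     0.01 ]
 [ 0.     0.01  -1.   ]
 [-1.    -0.001 -0.   ]] [ 550.02 -153.92  106.79] [ 1.32 -0.03 -1.06] [ 0.04 -0.06 -0.05] [-0.48  0.54  1.51 -0.    1.1   1.08]
yaw of tool y, deg 0.5723035162637147
```

```bash
python3 -m jog '[{"linear":[0.005,0.001,0],"rotation":[0,0,0],"grip":10},{"linear":[0.01,0.001,0],"rotation":[0,0,0],"grip":10},{"linear":[0.015,0.001,0],"rotation":[0,0,0],"grip":10},{"linear":[0.015,0.001,0],"rotation":[0,0,0],"grip":10}]'; python3 -m jog '[{"linear":[0.005,0,0],"rotation":[0,0,0],"grip":10},{"linear":[0.01,0,0],"rotation":[0,0,0],"grip":10},{"linear":[0.015,0,0],"rotation":[0,0,0],"grip":10},{"linear":[0.015,0,0],"rotation":[0,0,0],"grip":10}]';python3 where.py
```

```text
time_s: 20.9
eef_pos: [550.2, -153.8, 101.9]
ee_rot: [0.502, 0.497, 0.503, -0.498]
force: [0.7, 0.3, -0.7]
grip_width: 0.148
time_s: 21.23
eef_pos: [550.1, -153.8, 97.1]
ee_rot: [0.502, 0.497, 0.503, -0.498]
force: [1.2, 0.0, -1.3]
grip_width: 0.151
[[-0.002  1.     0.01 ]
 [ 0.001  0.01  -1.   ]
 [-1.    -0.002 -0.001]] [ 550.1  -153.83   97.09] [ 1.18  0.03 -1.31] [ 0.05 -0.12 -0.02] [-0.48  0.55  1.52 -0.    1.08  1.08]
yaw of tool y, deg 0.5694037116472128
```

```bash
python3 -m jog '[{"linear":[0.003,0.001,0],"rotation":[0,0,0.004],"grip":10},{"linear":[0.006,0.001,0],"rotation":[0,0,0.004],"grip":10},{"linear":[0.01,0.001,0],"rotation":[0,0,0.004],"grip":10},{"linear":[0.013,0.001,0],"rotation":[0,0,0.004],"grip":10},{"linear":[0.013,0.001,0],"rotation":[0,0,0.004],"grip":10}]'; python3 -m jog '[{"linear":[0.005,0,0],"rotation":[0,0,0],"grip":10},{"linear":[0.01,0,0],"rotation":[0,0,0],"grip":10},{"linear":[0.015,0,0],"rotation":[0,0,0],"grip":10},{"linear":[0.015,0,0],"rotation":[0,0,0],"grip":10}]';python3 where.py
```

```text
time_s: 21.65
eef_pos: [550.3, -153.8, 93.0]
ee_rot: [0.502, 0.498, 0.503, -0.497]
force: [0.5, 0.4, -1.4]
grip_width: 0.153
time_s: 21.98
eef_pos: [550.2, -153.7, 88.1]
ee_rot: [0.502, 0.498, 0.503, -0.497]
force: [-0.2, 0.0, -0.5]
grip_width: 0.154
[[-0.     1.     0.01 ]
 [ 0.001  0.01  -1.   ]
 [-1.    -0.    -0.001]] [ 550.24 -153.72   88.11] [-0.18  0.05 -0.54] [ 0.01 -0.12 -0.05] [-0.48  0.56  1.53  0.    1.06  1.08]
yaw of tool y, deg 0.5678608828414383
```

```bash
python3 -m jog '[{"linear":[0.006,0,0],"rotation":[0,0,0],"grip":10},{"linear":[0.012,0,0],"rotation":[0,0,0],"grip":10},{"linear":[0.018,0,0],"rotation":[0,0,0],"grip":10},{"linear":[0.024,0,0],"rotation":[0,0,0],"grip":10},{"linear":[0.03,0,0],"rotation":[0,0,0],"grip":10},{"linear":[0.03,0,0],"rotation":[0,0,0],"grip":10}]'; python3 -m jog '[{"linear":[0.003,0,0],"rotation":[0,0,0],"grip":10},{"linear":[0.007,0,0],"rotation":[0,0,0],"grip":10},{"linear":[0.01,0,0],"rotation":[0,0,0],"grip":10},{"linear":[0.01,0,0],"rotation":[0,0,0],"grip":10}]';python3 where.py
```

```text
time_s: 22.48
eef_pos: [550.2, -153.7, 78.7]
ee_rot: [0.502, 0.498, 0.503, -0.497]
force: [1.6, -0.2, -1.5]
grip_width: 0.151
time_s: 22.82
eef_pos: [550.2, -153.7, 75.6]
ee_rot: [0.502, 0.498, 0.503, -0.497]
force: [0.3, -0.2, -2.2]
grip_width: 0.152
[[-0.     1.     0.01 ]
 [ 0.001  0.01  -1.   ]
 [-1.    -0.    -0.001]] [ 550.23 -153.67   75.62] [ 0.27 -0.22 -2.25] [ 0.02 -0.21 -0.03] [-0.48  0.58  1.54  0.    1.03  1.08]
yaw of tool y, deg 0.566899820428823
```

```bash
python3 -m jog '[{"linear":[0.002,0,0],"rotation":[0,0,0],"grip":10},{"linear":[0.004,0,0],"rotation":[0,0,0],"grip":10},{"linear":[0.004,0,0],"rotation":[0,0,0],"grip":10}]'; python3 -m jog '[{"linear":[0.001,0,0],"rotation":[0,0,0],"grip":10},{"linear":[0.002,0,0],"rotation":[0,0,0],"grip":10},{"linear":[0.002,0,0],"rotation":[0,0,0],"grip":10}]';python3 where.py|tail -2; python3 snap.py w18 wrist
```

```text
time_s: 23.07
eef_pos: [550.3, -153.7, 74.3]
ee_rot: [0.502, 0.498, 0.503, -0.497]
force: [0.4, 0.0, -1.3]
grip_width: 0.155
time_s: 23.32
eef_pos: [550.3, -153.7, 73.8]
ee_rot: [0.502, 0.498, 0.503, -0.497]
force: [0.8, 1.3, -0.3]
grip_width: 0.151
 [-1.    -0.    -0.001]] [ 550.25 -153.68   73.83] [ 0.82  1.29 -0.31] [ 0.01 -0.18  0.02] [-0.48  0.58  1.54  0.    1.03  1.08]
yaw of tool y, deg 0.5653473993119973
23.3167 [ 550.3 -153.7   73.8] [ 0.82  1.29 -0.31] [-0.48  0.58  1.54  0.    1.03  1.08]
```

View pics/w18.png

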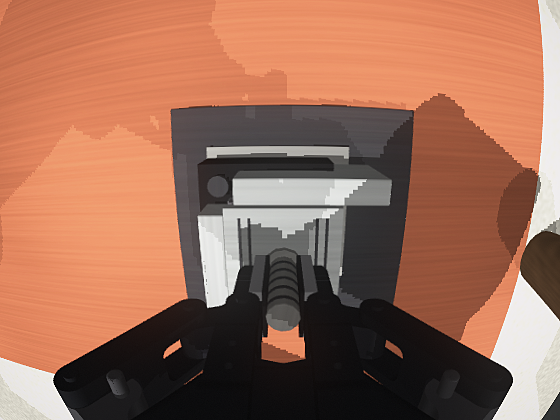

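```bash
python3 -m jog '[{"linear":[0.001,0,0],"rotation":[0,0,0],"grip":10},{"linear":[0.002,0,0],"rotation":[0,0,0],"grip":10},{"linear":[0.002,0,0],"rotation":[0,0,0],"grip":10}]'; python3 -m jog '[{"linear":[0.001,0,0],"rotation":[0,0,0],"grip":10},{"linear":[0.002,0,0],"rotation":[0,0,0],"grip":10},{"linear":[0.002,0,0],"rotation":[0,0,0],"grip":10}]';python3 where.py|tail -2
```

```text
time_s: 23.62
eef_pos: [550.3, -153.7, 73.8]
ee_rot: [0.502, 0.498, 0.503, -0.497]
force: [-0.4, 0.3, 6.6]
grip_width: 0.152
time_s: 23.87
eef_pos: [550.4, -153.7, 73.8]
ee_rot: [0.502, 0.498, 0.503, -0.497]
force: [-2.1, 2.0, 7.4]
grip_width: 0.152
 [-1.     0.    -0.001]] [ 550.4  -153.73   73.78] [-2.11  1.99  7.45] [0.28 0.33 0.03] [-0.48  0.58  1.54  0.    1.03  1.08]
yaw of tool y, deg 0.5739543306683473
```

Contact at TCP z 73.8, exactly the predicted collar height. Releasing and rising.

```bash
python3 -m jog '[{"linear":[-0.001,0,0],"rotation":[0,0,0],"grip":10},{"linear":[-0.001,0,0],"rotation":[0,0,0],"grip":17},{"linear":[-0.001,0,0],"rotation":[0,0,0],"grip":22},{"linear":[-0.001,0,0],"rotation":[0,0,0],"grip":34},{"linear":[-0.001,0,0],"rotation":[0,0,0],"grip":34},{"linear":[-0.001,0,0],"rotation":[0,0,0],"grip":34},{"linear":[-0.001,0,0],"rotation":[0,0,0],"grip":34}]' 20; python3 where.py|tail -2;  python3 snap.py w19 wrist
```

```text
time_s: 24.45
eef_pos: [550.4, -153.7, 74.0]
ee_rot: [0.502, 0.498, 0.503, -0.497]
force: [0.3, 0.5, 0.6]
grip_width: 0.402
 [-1.     0.    -0.001]] [ 550.36 -153.74   73.99] [0.34 0.52 0.59] [-0.07 -0.04 -0.02] [-0.48  0.58  1.54  0.    1.03  1.08]
yaw of tool y, deg 0.5727230487760644
24.45 [ 550.4 -153.7   74. ] [0.34 0.52 0.59] [-0.48  0.58  1.54  0.    1.03  1.08]
```

View pics/w19.png

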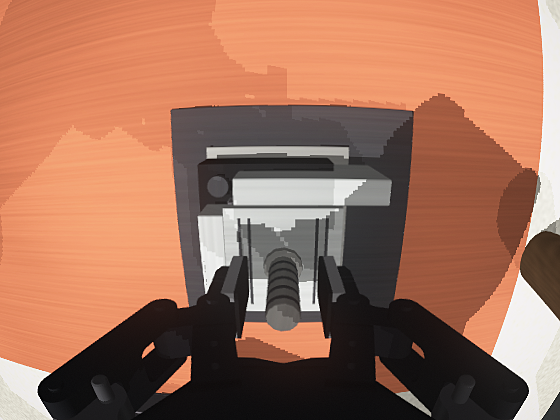

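The fingers are clear of the pin on both sides. Rising straight up, then back for a check view.

```bash
python3 -m jog '[{"linear":[-0.05,0,0],"rotation":[0,0,0],"grip":34},{"linear":[-0.12,0,0],"rotation":[0,0,0],"grip":34},{"linear":[-0.2,0,0],"rotation":[0,0,0],"grip":34},{"linear":[-0.3,0,0],"rotation":[0,0,0],"grip":34},{"linear":[-0.4,-0.1,0],"rotation":[0,0,0],"grip":34},{"linear":[-0.4,-0.2,0],"rotation":[0,0,0],"grip":34},{"linear":[-0.4,-0.23,0],"rotation":[0,0,0],"grip":34},{"linear":[-0.4,-0.23,0],"rotation":[0,0,0],"grip":34},{"linear":[-0.4,-0.23,0],"rotation":[0,0,0],"grip":34}]'; python3 snap.py w20 wrist; python3 snap.py s20 scene; python3 - <<'E'
from h import *
for n in("w20","s20"):
    p,d,K,T=load(n); C=cloud(K,T,d,n[0]=="w")
    q=C.reshape(-1,3); q=q[(abs(q[:,0]-550)<20)&(abs(q[:,1]+154)<20)&(q[:,2]>100)&(q[:,2]<125)]
    print(n,len(q),q.mean(0).round(1),np.percentile(q[:,2],[10,50,98]).round(1))
p=load("w20")[0]; cv2.imwrite("pics/w20z.png",cv2.resize(p[30:230,180:400,::-1],None,fx=3.5,fy=3,interpolation=cv2.INTER_CUBIC))
p=load("s20")[0]; cv2.imwrite("pics/s20z.png",cv2.resize(p[140:310,170:350,::-1],None,fx=3.5,fy=3.5,interpolation=cv2.INTER_CUBIC))
E
```

```text
time_s: 25.25
eef_pos: [481.6, -154.7, 194.3]
ee_rot: [0.502, 0.498, 0.502, -0.497]
force: [0.6, 0.8, 0.6]
grip_width: 0.396
25.25 [ 481.6 -154.7  194.3] [0.58 0.76 0.65] [-0.54  0.3   1.61  0.    1.23  1.02]
25.3 [ 481.9 -154.6  194. ] [ 0.35  0.11 -0.21] [-0.54  0.3   1.61  0.    1.23  1.02]
w20 338 [ 549.7 -153.3  110.6] [109.5 110.8 112.3]
s20 28 [ 550.1 -149.2  107.8] [101.6 109.1 113.6]
```

View pics/w20z.png

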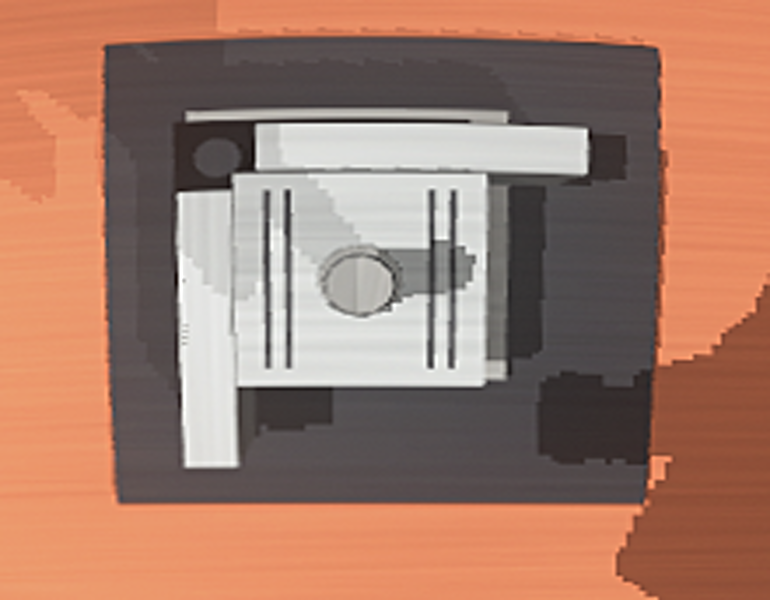

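View pics/s20z.png

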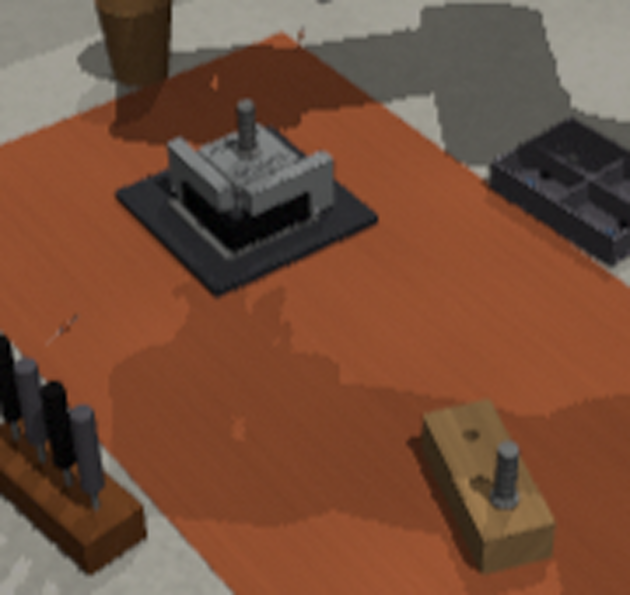

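```bash
python3 - <<'E'
from h import *
p,d,K,T=load("w20"); C=cloud(K,T,d,True)
for x,y in((498,250),(498,330),(498,370),(497,200),(300,117),(475,300),(300,350)): print(x,y,C[int(30+y/3),int(round(180+x/3.5))].round(1))
P=lambda x,y,z:onplane(K,T,180+x/3.5,30+y/3,z,True).round(1)
print("plate corners",P(233,175,64.),P(486,175,64.),P(486,384,64.),P(238,384,64.))
c=P(360,285,112.);print("pin top",c)
E
```

```text
498 250 [ 559.  -192.2   13.7]
498 330 [ 532.1 -192.9   13.6]
498 370 [ 518.9 -193.4   12.4]
497 200 [ 576. -192.   13.]
300 117 [ 598.5 -138.3   38.2]
475 300 [ 544.1 -181.6   63.3]
300 350 [ 530.  -140.    63.1]
plate corners [ 578.6 -123.8   64. ] [ 579.2 -183.2   64. ] [ 520.5 -184.5   64. ] [ 519.9 -124.8   64. ]
pin top [ 549.2 -153.9  112. ]
```

View pics/s20.png

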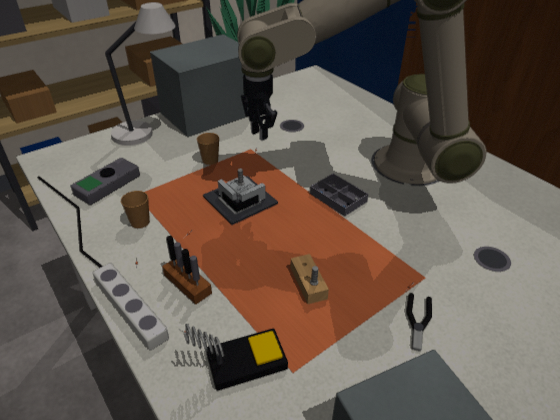

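The strip beside the pack is the nest's foot (z ≈ 13), not a plate. The pack is in the corner, the pin's top is at about 112 mm as it should be, the short pin is still in the stand, and the gripper is clear.

```bash
python3 -c "
from rig import finish_job,sense
print(sense()['time_s']); print(finish_job())"
```

```text
25.35
the job is handed in; nothing more can be done
None
```

The job is handed in, at 25.4 s of the 72 s allowed. I slid the pack home against the x stop, then the y stop, and pressed it once more against x. I then took the long pin from the stand, passed it down through the three plates into the nest, and let go. The largest force I read was about 7.5 N, as the collar seated. Pushing the pack against the stops gave at most 6.3 N.

**Last checks:**
- **Pack:** the top plate's corner measures (579, −124), so it is square in the corner of the two stops. I did not measure the lower two plates directly, but the pin went through all three without resistance.
- **Pin:** the collar seated at a tool height of 73.8 mm, which was the height predicted. The pin's top measured 111–112 mm by wrist depth, against 112 mm expected. It stands upright and released.
- **Everything else:** the short pin is still in the stand, and the cup and pliers look undisturbed.

**Small disagreements:**
- Camera positions differed from the felt ones by 1–2 mm, which is within the calibration. A close view just above the hole then agreed with the felt position.
- A light strip beside the pack looked like a plate sticking out. Depth put it at about 13 mm above the table, so it is the nest's foot.

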